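# Aim the code reader and book in a batch of cases

## Robot

A 6-joint arm with a two-finger parallel gripper is mounted at the origin on the work surface. World frame = base frame: x ahead of the robot, y to its left, z up, the work surface at z = 0. Lengths are in m, angles in degrees, forces in N, time in s.
With the tool pointing down it reaches from about 0.3 to 0.825 m from the base axis. Payload 5.4 kg.
Tool frame: the origin (TCP) lies on the centre line of the jaws, within the pads' length; the fingertips stand 8 mm ahead of it and the grasp point (between the pads) lies 11 mm behind it; z points along the fingers, y is the line along which they close (so a half turn about z gives the same grasp; the last joint's range is limited). The gripper opens to 92 mm and grips with 3 to 60 N. Pads are 20 mm wide; open, the fingers measure 128 mm over their backs; the gripper's body (75 mm by 189 mm) begins 69 mm behind the grasp point.
Start: joints at [54.941, 9.076, 91.501, -0, 79.423, -12.038], TCP at [0.225, 0.529, 0.223] pointing down, gripper open.
Joint ranges: [-166.64, 166.64], [-54.1, 131.32], [10.49, 154.53], [-73.88, 253.88], [9.74, 151.15], [-171.62, 171.62]. Speed limits (degrees/s): [147.25, 147.25, 180, 180, 180, 180].

## Interface

Orientations are given as a 3x3 rotation matrix whose columns are the frame's x, y, z axes.
In Python, from bench import telemetry, cams, ticket, nets gives the robot as it stands.
- The arm moves only by the tool step_arm, never from a script. Its argument "targets" is a list of rows, each an object with "slide": the shift along the tool's x, y, z scaled (see below), a list of three; "delta_rot": the turn, a rotation vector about the tool's x, y, z scaled (see below), a list of three; "jaw": the closure, from 0 (fully open) to 1 (shut). In form: [{"slide": [dx, dy, dz], "delta_rot": [rx, ry, rz], "jaw": jaw}, ...]. A call has 1 to 20 rows; each row is the pose to reach, as a shift and turn from the pose commanded when the call began, along the tool's axes at that moment, turning the shorter way round; what a row does not reach only later rows make up. The controller multiplies each number of a shift by 150 mm and each number of a turn by 180 degrees. A row lasts 1/8 s, in which the tool goes at most 62.5 mm and 10.7 degrees, less where a joint would pass 70% of its speed; a pose out of reach is approached as far as the arm can. A call with a number of a shift or a turn outside -1 to 1 is refused whole. A call with a gripper value outside its range is refused whole. The fingers move at their own pace and stop on an object; "grip_force" is the grip in N (left out, the last holds). Time passes only in rows, so rows that repeat a pose let the fingers close. It gives the time, the measured TCP pose, the force, the opening and the grip force at its end, in the units of the state.
- telemetry.get_obs(): the state, without advancing time (a new reading comes with each control period).
- cams.camera(name): name is "side" or "top"; returns (picture, depth): 420x560x3 uint8, red, green, blue; 420x560 float32, m along the optical axis (not along the pixel's ray), 0 where there is no reading.
- cams.camera_model(name): a dict with "mtx" (3x3 intrinsics, pixels), "R" (3x3) and "t" (3): a world point X has camera coordinates R X + t. Camera axes: x right, y down, z forward; pixel columns grow to the right and rows downward; lengths in m; the calibration is good to about 2 mm. A picture is of the moment at which its call begins. camera_model takes no time and is no camera call.
- ticket.close_job(): hands the job in; it is judged then, once.
Trained networks look in the newest picture that a camera, given by its name, has taken for a name from the list of things; names that differ only in an ending like _2 or _b are one class to them, and where a whole thing is asked for, a point or a joint stands for the part that bears it (a point fixed in the world has none). Each returns a list of dicts, best first, with "confidence" (0 to 1); they miss things now and then, are a little off and sometimes report something else, mostly with a low value. They report only what shows in the picture. A call takes as long as a camera call.
- nets.recognise(name, camera): "extent" ([left, top, right, bottom] in pixels, round what is visible of it).
- nets.regions_of(name, camera): "pixels" (420x560 bool, what is visible of it) and "extent" ([left, top, right, bottom] in pixels, round what is visible of it).
- nets.tip_of(name, camera): "xy" ([column, row] in pixels: a listed point, or the origin of a listed thing).
The state is a dict: "t": time; "joints": joint angles; "joint_vel": joint speeds; "tau": joint torques, N m; "tool_pos": TCP position; "eef_rot": TCP orientation; "wrist_force": force on the tool from outside, world axes, zero at the start; "wrist_torque": the same for the moment, N m; "grip_width": finger opening in m; "grip_force": force on a finger pad.
Only numpy, scipy, OpenCV 4.12 (cv2) and the standard library are available. Lean on these libraries where they do the work, as an engineer would, in place of code of your own. Each camera call takes 0.05 s, during which the arm holds its last target. There are 200 camera calls.

## Task

Book in the finished cases: swivel and tilt the code reader so that its camera looks straight at the ring printed in the middle of the kraft pad, and lay every case from the grey mat flat on the kraft pad with its blue label facing up, side by side, turning over those that lie label down. Once the reader is aimed and all the cases lie ready, press the green button to record them; leave the cases and reader like that, do not press the other two buttons, and leave everything else on the bench where it is.

Things in the scene. Friction and masses are not known exactly. Their poses are not given: they have to be found in the camera images.
- scan_pad: brown kraft pad, 220 (x) x 300 (y) x 3 mm, fixed flat on the bench in front of the robot; origin at the centre of its underside
- pad_ring (a point): centre of the black ring (70 mm across) with a cross printed in the middle of the kraft pad, on its top face
- infeed_mat: dark grey mat, 250 (x) x 270 (y) x 3 mm, fixed on the bench to the left of the pad, where the finished cases arrive; origin at the centre of its underside
- case1: slim clear plastic box, 100 (its x) x 52 (its y) x 24 mm (its z), about 110 g; one 100 x 52 face carries a blue label with a white bar-code patch, the other is plain grey. Origin at its centre, +z out of the labelled face. Starts flat on the grey mat, label down or up; may be absent. Stands by itself on its 52 x 24 mm end
- case2: slim clear plastic box, 100 (its x) x 52 (its y) x 24 mm (its z), about 110 g; one 100 x 52 face carries a blue label with a white bar-code patch, the other is plain grey. Origin at its centre, +z out of the labelled face. Starts flat on the grey mat, label down or up; may be absent. Stands by itself on its 52 x 24 mm end
- case3: slim clear plastic box, 100 (its x) x 52 (its y) x 24 mm (its z), about 110 g; one 100 x 52 face carries a blue label with a white bar-code patch, the other is plain grey. Origin at its centre, +z out of the labelled face. Starts flat on the grey mat, label down or up; may be absent. Stands by itself on its 52 x 24 mm end
- case4: slim clear plastic box, 100 (its x) x 52 (its y) x 24 mm (its z), about 110 g; one 100 x 52 face carries a blue label with a white bar-code patch, the other is plain grey. Origin at its centre, +z out of the labelled face. Starts flat on the grey mat, label down or up; may be absent. Stands by itself on its 52 x 24 mm end
- reader_base: fixed foot and post of the code reader, right of the pad: foot 120 mm across, post 24 mm thick; origin at the centre of the foot's underside, z up. Its x axis is the horizontal direction in which the camera looks when reader_swivel is 0. The swivel axis is its z axis; the tilt axis is level and crosses the swivel axis 160 mm above the origin
- reader_swivel (a joint): swivel angle of the reader in rad, -1.5 to 1.5, positive counter-clockwise from above; stiff (about 0.25 N m), stays where it is left
- reader_tilt (a joint): tilt angle of the camera head in rad, -0.4 to 1.2; 0 looks level, positive dips the lens; stiff (about 0.3 N m), stays where it is left
- reader_lens (a point): lens centre on the front of the camera head; x is the line of sight (out of the lens), y the head's left, z its top. The head is a grey block 90 (x) x 50 (y) x 50 mm (z), white ring light 48 mm across on its front; its centre lies 61 mm behind this point along x and 40 mm from the tilt axis along its z. Its flat sides and top are free to grip
- button_box: white box, 70 (x) x 150 (y) x 50 mm, fixed at the back of the bench behind the pad, with three round push buttons on its top in a row along y: blue at +46 mm, green in the middle, red at -46 mm; origin at the centre of its underside
- green_button (a joint): travel of the green button, 0 to 0.006 m, springs back; fully down takes 5 N. Counts as pressed beyond 0.004
- green_button_top (a point): centre of the top of the green button (28 mm across), pressed straight down
- red_button (a joint): travel of the red button, 0 to 0.006 m
- blue_button (a joint): travel of the blue button, 0 to 0.006 m
- tape_roll: roll of packing tape lying flat, 100 mm across, 48 mm high; origin at the centre of its underside
- marker: yellow highlighter, 115 (x) x 22 x 14 mm; origin at the centre of its underside
- cutter: red box cutter, 150 (x) x 30 x 18 mm; origin at the centre of its underside
- mints: small orange box of mints, 62 (x) x 42 x 18 mm; origin at the centre of its underside
- calculator: black pocket calculator, 140 (x) x 78 x 12 mm; origin at the centre of its underside

How it is judged:
By the outcome, as a careful person would: the job done as asked, in the order asked, and still so for the second after the job is handed in, with the robot touching nothing.
Of case1, case2, case3 only 2 to 3 are there at a start; the rules pass over those that are not, and their reading is None.
At some moment in a run one of case1, case2, case3, case4 may be knocked a few centimetres aside while the robot is not near it.
Once in a run the grip may slacken for a moment while it holds something.
It also fails if it takes over 210 s, if anything falls off the work surface, if the arm or the gripper's body presses on something with over 40 N, if the wrist force passes 120 N, or if a joint passes its speed limit or range.

## Working session

There is one attempt and no reset: what is moved stays moved. The work goes in short steps, Python scripts to look and compute and a tool call to move; the robot and the scene stay as the last step left them, time stands still between calls to the robot, and variables do not carry over. Pictures are saved under pics/ and viewed, at most 14 in all, crops included, and the job is handed in when it is done.

Besides the shell and the picture viewer there is one more tool, called after ">>>" in YAML: its name, and indented under it one key for each argument. step_arm: Moves the arm, as the interface text tells. Shifts and turns lie within -1 to 1; 1 stands for 150 mm of shift or 180 degrees of turn. Its arguments: {"type":"object","properties":{"targets":{"type":"array","items":{"type":"object","properties":{"slide":{"type":"array","items":{"type":"number","minimum":-1,"maximum":1}},"delta_rot":{"type":"array","items":{"type":"number","minimum":-1,"maximum":1}},"jaw":{"type":"number"}}}},"grip_force":{"type":"number"}},"required":["targets"]}

```bash
ls; mkdir -p pics
python3 - <<'E'
from bench import telemetry,cams
import cv2
for n in("top","side"):
    p,d=cams.camera(n); cv2.imwrite(f"pics/{n}0.png",p[:,:,::-1]); m=cams.camera_model(n); print(n,m)
print(telemetry.get_obs())
E
```

```text
pics
top {'mtx': array([[448.28789672,   0.        , 276.55804962],
       [  0.        , 448.28789672, 212.2778209 ],
       [  0.        ,   0.        ,   1.        ]]), 'R': array([[ 4.08013656e-03, -9.99848720e-01, -1.69082864e-02],
       [-9.82435117e-01, -8.53469141e-04, -1.86602552e-01],
       [ 1.86559892e-01,  1.73726583e-02, -9.82289976e-01]]), 't': array([0.0341702 , 0.56075648, 1.07907799])}
side {'mtx': array([[432.54976753,   0.        , 283.89952788],
       [  0.        , 432.54976753, 209.99292328],
       [  0.        ,   0.        ,   1.        ]]), 'R': array([[ 0.99919732, -0.03624315,  0.0170632 ],
       [-0.01395348, -0.7141682 , -0.69983504],
       [ 0.03755022,  0.69903521, -0.71410066]]), 't': array([-0.5562369 ,  0.12115022,  1.07436054])}
{'t': 0.1, 'joints': array([ 5.49415860e+01,  9.10850464e+00,  9.15641344e+01, -1.58162889e-03,
        7.94236603e+01, -1.20391574e+01]), 'joint_vel': array([-0.01708824, -0.05481892, -0.10600016,  0.05607528, -0.06187092,
        0.01414474]), 'tau': array([-2.81094462e-04, -3.86501491e+01, -3.22961712e+01,  7.03118672e-02,
        3.39402119e-02, -4.46166530e-05]), 'tool_pos': array([0.22456393, 0.52873625, 0.22172982]), 'eef_rot': array([[-9.20375318e-01,  3.91035017e-01, -9.43223954e-04],
       [ 3.91036021e-01,  9.20374323e-01, -1.39138550e-03],
       [ 3.24038655e-04, -1.64943141e-03, -9.99998587e-01]]), 'wrist_force': array([ 0.15664059,  0.2449169 , -0.2559613 ]), 'wrist_torque': array([ 0.03810767,  0.0388118 , -0.00785058]), 'grip_force': 0.0, 'grip_width': 0.09168040323317334}
```

View pics/top0.png

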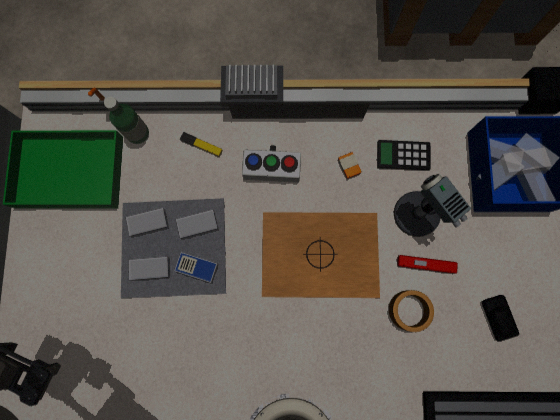

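View pics/side0.png

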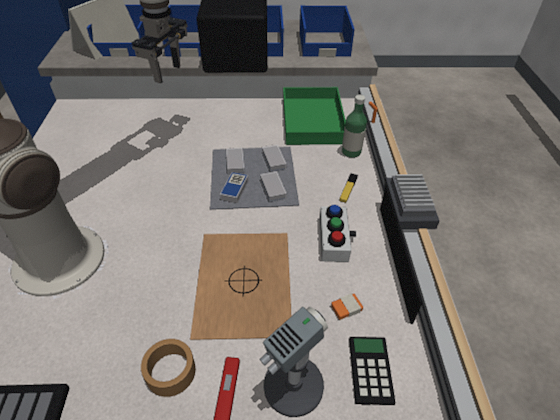

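The top view shows four cases on the grey mat: three plain (146,222), (196,223) and (148,268), and one label-up at (196,267). The pad ring is at (320,254), the buttons at (253–289,162), and the reader at (415,213) with its head at (447,200). In the side view the head's white ring light is at (318,318), so it faces away from the robot.

```bash
cat > h.py <<'E'
import numpy as np, cv2, json, os
from bench import telemetry, cams, nets
from scipy.spatial.transform import Rotation as Ro
def cloud(n, d):
    m=cams.camera_model(n); K=m["mtx"]; v,u=np.indices(d.shape)
    P=np.stack([(u-K[0,2])/K[0,0]*d,(v-K[1,2])/K[1,1]*d,d],-1)
    return (P-m["t"])@m["R"]
def onplane(n, uv, z):
    m=cams.camera_model(n); K=m["mtx"]; uv=np.atleast_2d(uv)
    r=np.c_[(uv-K[:2,2])/K[[0,1],[0,1]],np.ones(len(uv))]@m["R"]; c=-m["R"].T@m["t"]
    return c+r*((z-c[2])/r[:,2])[:,None]
def rect(P):
    (c,s,a)=cv2.minAreaRect((P[:,:2]*1000).astype(np.float32))
    if s[0]<s[1]: s=s[::-1]; a+=90
    return np.round(c,1),np.round(s,1),round((a+90)%180-90,1)
def down(yaw): # tool down, y axis (closing) at yaw deg
    c,s=np.cos(np.radians(yaw)),np.sin(np.radians(yaw))
    y=np.array([c,s,0]); z=np.array([0,0,-1.]); return np.c_[np.cross(y,z),y,z]
F="state.json"
def state():
    if os.path.exists(F):
        s=json.load(open(F)); return np.array(s[0]),np.array(s[1])
    return np.array([.225,.529,.223]),down(66.979)
def plan(wps, save=True):
    """wps: (pos, R); prints rounded slide/delta_rot from the commanded pose and min rows"""
    p0,R0=state(); pp,Rp=p0,R0
    for p,R in wps:
        p=np.array(p,float)
        s=np.round(R0.T@(p-p0)/.15,3); w=np.round(Ro.from_matrix(R0.T@R).as_rotvec()/np.pi,3)
        k=max(np.linalg.norm(p-pp)/.0625,np.degrees(Ro.from_matrix(Rp.T@R).magnitude())/10.7)
        print("slide",(s+0.).tolist(),"rot",(w+0.).tolist(),"rows>=%.1f"%k)
        pp,Rp=p0+R0@s*.15, R0@Ro.from_rotvec(w*np.pi).as_matrix()
    if save: json.dump([pp.tolist(),Rp.tolist()],open(F,"w"))
def obs():
    o=telemetry.get_obs(); print("t",round(o["t"],2),"pos",o["tool_pos"].round(4),"z",o["eef_rot"][:,2].round(3),"y",o["eef_rot"][:,1].round(3),"j",o["joints"].round(1),"F",o["wrist_force"].round(1),"w",round(o["grip_width"],4),"gf",round(o["grip_force"],1))
E
python3 - <<'E'
from h import *
for cam in("top","side"):
    p,d=cams.camera(cam); C=cloud(cam,d)
    for n in("scan_pad","infeed_mat","case1","reader_base","reader_tilt","button_box","tape_roll","marker","cutter","mints","calculator"):
        for r in nets.regions_of(n,cam):
            if r["confidence"]<.3: continue
            m=r["pixels"]&(d>0); Q=C[m]; z=np.percentile(Q[:,2],[5,50,95]).round(3)
            if n[:4]=="case": Q=Q[Q[:,2]>z[1]-.006]
            print(cam,n,round(r["confidence"],2),*rect(Q),"z",z, p[m].mean(0).round() if n[:4]=="case" else "")
    for n in("pad_ring","green_button_top","reader_lens","reader_base"):
        for r in nets.tip_of(n,cam)[:2]:
            u,v=np.round(r["xy"]).astype(int); print(cam,n,round(r["confidence"],2),r["xy"],C[v,u].round(4), onplane(cam,r["xy"],.003 if n=="pad_ring" else 0).round(4))
E
```

```text
top scan_pad 0.71 [462.8 -75.6] [304.5 223.8] -89.8 z [0.001 0.004 0.008] 
top infeed_mat 0.75 [478.6 307.8] [272.9 252.6] -87.3 z [0.    0.004 0.008] 
top infeed_mat 0.6 [ 580.3 -370.2] [144.8 122.2] -59.8 z [0.19  0.224 0.233] 
top case1 0.92 [541.  373.9] [100.5  53.7] -75.9 z [0.02  0.028 0.032] [93. 92. 93.]
top case1 0.86 [421.5 361.3] [100.  52.] -85.2 z [0.022 0.028 0.032] [95. 94. 95.]
top case1 0.67 [424.8 241.2] [100.4  50.9] 73.1 z [0.025 0.028 0.032] [57. 65. 84.]
top case1 0.64 [536.1 243.6] [100.5  53.3] -74.7 z [0.019 0.028 0.032] [94. 93. 94.]
top case1 0.57 [689.6  50.3] [26.5 26. ] 48.9 z [0.069 0.073 0.077] [30. 80. 39.]
top reader_base 0.87 [ 574.4 -367.1] [189.7 149.1] -52.8 z [0.01  0.169 0.232] 
top reader_base 0.68 [ 567.9 -354.9] [140.5 106.5] 43.1 z [0.159 0.222 0.233] 
top button_box 0.97 [698.8  50.1] [149.7  89.9] 86.9 z [0.024 0.053 0.074] 
top tape_roll 0.88 [ 315.  -297.6] [108.9 101. ] 23.3 z [0.007 0.047 0.052] 
top marker 0.6 [754.7 241.1] [115.5  21.8] 65.9 z [0.011 0.015 0.019] 
top cutter 0.9 [ 436.1 -347.2] [151.3  34.5] 82.0 z [0.01  0.019 0.0
[... 2088 characters left out ...]
] 83.4 z [0.011 0.019 0.022] 
side mints 0.7 [ 694.  -153.7] [71.1 52.4] 22.8 z [0.007 0.018 0.021] 
side calculator 0.81 [ 724.2 -301.7] [147.7  82.6] 86.9 z [0.009 0.013 0.017] 
side calculator 0.73 [684.3  47.9] [25.4 23.7] -83.2 z [0.065 0.073 0.075] 
side pad_ring 0.56 [242.8, 280.5] [ 0.4559 -0.0777  0.0041] [[ 0.4554 -0.0783  0.003 ]]
side green_button_top 0.63 [335.4, 221.6] [0.6844 0.0427 0.0732] [[0.7012 0.1116 0.    ]]
side reader_lens 0.66 [318.9, 317.6] [ 0.5992 -0.3157  0.2291] [[ 0.6288 -0.181   0.    ]]
side reader_base 0.57 [295.4, 385.3] [ 0.5649 -0.3453  0.0348] [[ 0.5676 -0.3317  0.    ]]
side reader_base 0.33 [256.1, 174.3] [0.4835 0.3088 0.0036] [[0.4837 0.3116 0.    ]]
```

Run:
```python
from h import *
Q=[]
for cam in("top","side"):
    p,d=cams.camera(cam); C=cloud(cam,d)
    m=(C[...,2]>.15)&(C[...,2]<.3)&(C[...,0]>.4)&(C[...,0]<.72)&(C[...,1]<-.2)&(C[...,1]>-.5)&(d>0)
    P=C[m]; print(cam,len(P),P.min(0).round(3),P.max(0).round(3))
    T=P[P[:,2]>.19]; n=None
    w=T
    for k in range(8):
        A=np.c_[w[:,:2],np.ones(len(w))]; c=np.linalg.lstsq(A,w[:,2],rcond=None)[0]
        r=np.abs(T[:,2]-np.c_[T[:,:2],np.ones(len(T))]@c); w=T[r<max(.003,.015-.003*k)]
    print("plane",c.round(4),len(w),rect(w),w.mean(0).round(4))
    v,u=np.where(m); im=p[max(v.min()-15,0):v.max()+25,max(u.min()-20,0):u.max()+20]
    Q.append(cv2.resize(im[:,:,::-1],(390,390),interpolation=cv2.INTER_CUBIC)); print(u.min()-20,u.max()+20,v.min()-15,v.max()+25)
cv2.imwrite("pics/head.png",np.hstack(Q))
```

```text
top 1593 [ 0.502 -0.385  0.151] [ 0.616 -0.283  0.237]
plane [0.1398 0.0874 0.1771] 851 (array([ 561.1, -333.2]), array([97.8, 51.3]), 38.4) [ 0.5596 -0.3338  0.2262]
401 490 159 252
side 2584 [ 0.5   -0.387  0.151] [ 0.614 -0.29   0.236]
plane [0.126  0.1183 0.1952] 1563 (array([ 557.8, -336.1]), array([98.4, 50.6]), 39.0) [ 0.5559 -0.3391  0.2252]
239 347 291 398
```

View pics/head.png

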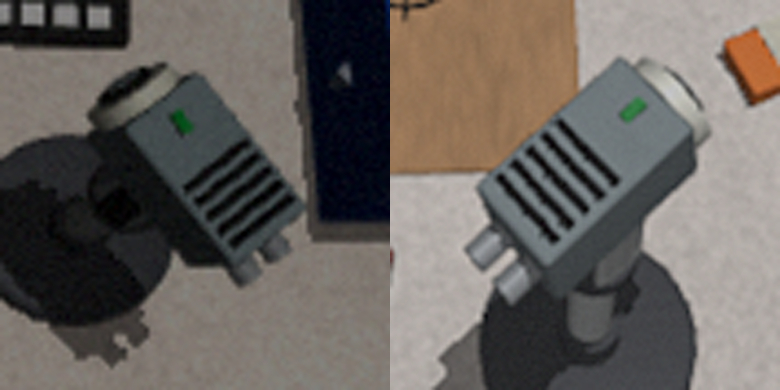

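The head crop shows the lens pointing to the back left and slightly upward: heading about 38.7°, tilt about −9.5°. The ring light is at the upper left of the top view. The target is heading 113° and tilt about 37°.

```bash
cat >> h.py <<'E'
AX=np.array([.566,-.330,.16])
def head(h,t,rel=0,up=.043):
    """TCP pose gripping head at heading h, tilt t (deg); rel: extra tool tilt"""
    h,t,a=np.radians([h,t,t+rel]); f=np.array([np.cos(h),np.sin(h),0]); k=np.array([0,0,1.])
    G=AX+up*(np.sin(t)*f+np.cos(t)*k); z=-(np.sin(a)*f+np.cos(a)*k); y=np.array([np.sin(h),-np.cos(h),0])
    return G+.011*z, np.c_[np.cross(y,z),y,z]
E
python3 - <<'E'
from h import *
p,R=head(38.7,-9.5); plan([(p-.12*R[:,2],R)])
E
```

```text
slide [-4.253, -4.529, -0.579] rot [-0.054, 0.033, 0.655] rows>=15.0
```

```bash
cat >> h.py <<'E'
def plan(wps, jaw=0):
    """wps: (pos,R[,jaw[,extra rows]]). Prints calls: 'n x slide rot jaw' relative to the commanded pose at each call."""
    p0,R0=state(); pp,Rp=p0,R0; rows=0; print("CALL")
    todo=[list(w)+[None,0][len(w)-2:] for w in wps]
    while todo:
        p,R,j,ex=todo[0]; p=np.array(p,float); j=jaw if j is None else j
        s=R0.T@(p-p0)/.15; D=Ro.from_matrix(Rp.T@R).as_rotvec(); cut=1.
        if np.abs(s).max()>1 or np.degrees(np.linalg.norm(Ro.from_matrix(R0.T@R).as_rotvec()))>170:
            a=R0.T@(pp-p0)/.15
            for cut in np.linspace(.98,0,50):
                if np.abs(a+(s-a)*cut).max()<=1: break
        pt=pp+(p-pp)*cut; Rt=Rp@Ro.from_rotvec(D*cut).as_matrix()
        n=int(np.ceil(max(np.linalg.norm(pt-pp)/.06,np.degrees(np.linalg.norm(D))*cut/10.2,.9)+.3))+(ex if cut==1 else 0)
        if rows+n>20 or cut<=0: p0,R0,rows=pp,Rp,0; print("CALL"); continue
        s=np.round(R0.T@(pt-p0)/.15,3)+0.; w=np.round(Ro.from_matrix(R0.T@Rt).as_rotvec()/np.pi,3)+0.
        print(f"{n} x slide",s.tolist(),"rot",w.tolist(),"jaw",round(j,2))
        pp,Rp=p0+R0@s*.15, R0@Ro.from_rotvec(w*np.pi).as_matrix(); rows+=n; jaw=j
        if cut==1: todo.pop(0)
        else: p0,R0,rows=pp,Rp,0; print("CALL")
    json.dump([pp.tolist(),Rp.tolist()],open(F,"w"))
E
rm -f state.json
python3 - <<'E'
from h import *
# measured cases: mean of cams: centre, long-axis deg
for c in ((.539,.373),(.420,.358),(.423,.240),(.534,.243)): print(c, np.degrees(np.arctan2(c[1],c[0])))
E
```

```text
(0.539, 0.373) 34.684096839068424
(0.42, 0.358) 40.44364156151078
(0.423, 0.24) 29.569531333267772
(0.534, 0.243) 24.468201829122716
```

>>> step_arm:
  targets:
    - {"slide":[0,0,0],"delta_rot":[0,0.2,0],"jaw":0}
    - {"slide":[0,0,0],"delta_rot":[0,0.2,0],"jaw":0}
    - {"slide":[0,0,0],"delta_rot":[0,0.2,0],"jaw":0}
    - {"slide":[0,0,0],"delta_rot":[0,0.2,0],"jaw":0}
    - {"slide":[0,0,0],"delta_rot":[0,0.2,0],"jaw":0}

```text
t: 2.42
tool_pos: [0.2257, 0.5285, 0.2216]
eef_rot: [[-0.743, 0.393, -0.541], [0.319, 0.92, 0.23], [0.588, -0.002, -0.809]]
wrist_force: [0.4, -0.5, -0.6]
grip_width: 0.0919
grip_force: 0.0
```

Run:
```python
from h import *
obs()
```

```text
t 2.42 pos [0.2257 0.5285 0.2216] z [-0.541  0.23  -0.809] y [ 0.393  0.92  -0.002] j [ 37.6  16.2  90.2  30.9  92.7 -33. ] F [ 0.4 -0.5 -0.6] w 0.0919 gf 0.0
```

Run:
```python
from h import *
p,R=state(); json.dump([p.tolist(),(R@Ro.from_rotvec([0,.2*np.pi,0]).as_matrix()).tolist()],open(F,"w"))
R=down(-17); c=[.4226,.2403]
plan([(c+[.12],R),(c+[.016],R),(c+[.016],R,1,5),(c+[.10],R,1)])
```

```text
CALL
5 x slide [-0.997, -0.628, -0.3] rot [-0.073, -0.081, 0.225] jaw 0
CALL
4 x slide [-0.978, 0.189, -0.044] rot [-0.06, -0.067, 0.184] jaw 0
CALL
2 x slide [-0.153, 0.148, 0.049] rot [-0.013, -0.014, 0.041] jaw 0
3 x slide [-0.186, 0.174, 0.741] rot [-0.013, -0.014, 0.041] jaw 0
7 x slide [-0.186, 0.174, 0.741] rot [-0.013, -0.014, 0.041] jaw 1
2 x slide [-0.16, 0.153, 0.182] rot [-0.013, -0.014, 0.041] jaw 1
```

>>> step_arm:
  targets:
    - {"slide":[-0.997,-0.628,-0.3],"delta_rot":[-0.073,-0.081,0.225],"jaw":0}
    - {"slide":[-0.997,-0.628,-0.3],"delta_rot":[-0.073,-0.081,0.225],"jaw":0}
    - {"slide":[-0.997,-0.628,-0.3],"delta_rot":[-0.073,-0.081,0.225],"jaw":0}
    - {"slide":[-0.997,-0.628,-0.3],"delta_rot":[-0.073,-0.081,0.225],"jaw":0}
    - {"slide":[-0.997,-0.628,-0.3],"delta_rot":[-0.073,-0.081,0.225],"jaw":0}
  grip_force: 20

```text
t: 3.05
tool_pos: [0.3236, 0.3851, 0.1723]
eef_rot: [[-0.368, 0.901, -0.232], [0.878, 0.418, 0.232], [0.306, -0.119, -0.945]]
wrist_force: [0.6, -0.1, -0.5]
grip_width: 0.0919
grip_force: 0.0
```

>>> step_arm:
  targets:
    - {"slide":[-0.978,0.189,-0.044],"delta_rot":[-0.06,-0.067,0.184],"jaw":0}
    - {"slide":[-0.978,0.189,-0.044],"delta_rot":[-0.06,-0.067,0.184],"jaw":0}
    - {"slide":[-0.978,0.189,-0.044],"delta_rot":[-0.06,-0.067,0.184],"jaw":0}
    - {"slide":[-0.978,0.189,-0.044],"delta_rot":[-0.06,-0.067,0.184],"jaw":0}

```text
t: 3.55
tool_pos: [0.4052, 0.266, 0.1293]
eef_rot: [[0.171, 0.985, -0.027], [0.984, -0.17, 0.052], [0.046, -0.035, -0.998]]
wrist_force: [-0.3, 0.5, 0.5]
grip_width: 0.0918
grip_force: 0.0
```

>>> step_arm:
  targets:
    - {"slide":[-0.153,0.148,0.049],"delta_rot":[-0.013,-0.014,0.041],"jaw":0}
    - {"slide":[-0.153,0.148,0.049],"delta_rot":[-0.013,-0.014,0.041],"jaw":0}
    - {"slide":[-0.186,0.174,0.741],"delta_rot":[-0.013,-0.014,0.041],"jaw":0}
    - {"slide":[-0.186,0.174,0.741],"delta_rot":[-0.013,-0.014,0.041],"jaw":0}
    - {"slide":[-0.186,0.174,0.741],"delta_rot":[-0.013,-0.014,0.041],"jaw":0}
    - {"slide":[-0.186,0.174,0.741],"delta_rot":[-0.013,-0.014,0.041],"jaw":1}
    - {"slide":[-0.186,0.174,0.741],"delta_rot":[-0.013,-0.014,0.041],"jaw":1}
    - {"slide":[-0.186,0.174,0.741],"delta_rot":[-0.013,-0.014,0.041],"jaw":1}
    - {"slide":[-0.186,0.174,0.741],"delta_rot":[-0.013,-0.014,0.041],"jaw":1}
    - {"slide":[-0.186,0.174,0.741],"delta_rot":[-0.013,-0.014,0.041],"jaw":1}
    - {"slide":[-0.186,0.174,0.741],"delta_rot":[-0.013,-0.014,0.041],"jaw":1}
    - {"slide":[-0.186,0.174,0.741],"delta_rot":[-0.013,-0.014,0.041],"jaw":1}
    - {"slide":[-0.16,0.153,0.182],"delta_rot":[-0.013,-0.014,0.041],"jaw":1}
    - {"slide":[-0.16,0.153,0.182],"delta_rot":[-0.013,-0.014,0.041],"jaw":1}

```text
t: 5.3
tool_pos: [0.4242, 0.2408, 0.1022]
eef_rot: [[0.292, 0.956, 0.004], [0.956, -0.292, 0.002], [0.003, 0.003, -1.0]]
wrist_force: [-0.0, 0.2, -1.1]
grip_width: 0.052
grip_force: 20.0
```

Run:
```python
from h import *
obs(); print(state())
R=down(0); c=[.407,-.158]
plan([(c+[.10],R,1),(c+[.018],R,1,1),(c+[.018],R,.2,2),(c+[.12],R,0)],jaw=1)
```

```text
t 5.3 pos [0.4242 0.2408 0.1022] z [ 0.004  0.002 -1.   ] y [ 0.956 -0.292  0.003] j [1.53e+01 3.50e+00 1.12e+02 1.00e-01 6.42e+01 3.23e+01] F [-0.   0.2 -1.1] w 0.052 gf 20.0
(array([0.42262387, 0.24024619, 0.09994909]), array([[ 2.92447550e-01,  9.56281547e-01, -1.83500058e-04],
       [ 9.56280968e-01, -2.92447148e-01,  1.17327549e-03],
       [ 1.06831764e-03, -5.18599157e-04, -9.99999295e-01]]))
CALL
3 x slide [-0.976, 0.257, -0.001] rot [0.0, 0.0, -0.036] jaw 1
CALL
3 x slide [-0.978, 0.142, -0.001] rot [0.0, 0.0, -0.035] jaw 1
CALL
2 x slide [-0.659, 0.023, -0.001] rot [0.0, 0.0, -0.023] jaw 1
3 x slide [-0.66, 0.023, 0.545] rot [0.0, 0.0, -0.023] jaw 1
4 x slide [-0.66, 0.023, 0.545] rot [0.0, 0.0, -0.023] jaw 0.2
2 x slide [-0.659, 0.023, -0.135] rot [0.0, 0.0, -0.023] jaw 0
```

>>> step_arm:
  targets:
    - {"slide":[-0.976,0.257,-0.001],"delta_rot":[0,0,-0.036],"jaw":1}
    - {"slide":[-0.976,0.257,-0.001],"delta_rot":[0,0,-0.036],"jaw":1}
    - {"slide":[-0.976,0.257,-0.001],"delta_rot":[0,0,-0.036],"jaw":1}

```text
t: 5.68
tool_pos: [0.4158, 0.0869, 0.099]
eef_rot: [[0.185, 0.983, -0.001], [0.983, -0.185, 0.001], [0.0, -0.001, -1.0]]
wrist_force: [1.1, 0.6, -1.2]
grip_width: 0.0517
grip_force: 20.0
```

>>> step_arm:
  targets:
    - {"slide":[-0.978,0.142,-0.001],"delta_rot":[0,0,-0.035],"jaw":1}
    - {"slide":[-0.978,0.142,-0.001],"delta_rot":[0,0,-0.035],"jaw":1}
    - {"slide":[-0.978,0.142,-0.001],"delta_rot":[0,0,-0.035],"jaw":1}

```text
t: 6.05
tool_pos: [0.4102, -0.0618, 0.0993]
eef_rot: [[0.077, 0.997, -0.0], [0.997, -0.077, 0.001], [0.001, -0.0, -1.0]]
wrist_force: [0.7, 0.9, -1.3]
grip_width: 0.0519
grip_force: 20.0
```

>>> step_arm:
  targets:
    - {"slide":[-0.659,0.023,-0.001],"delta_rot":[0,0,-0.023],"jaw":1}
    - {"slide":[-0.659,0.023,-0.001],"delta_rot":[0,0,-0.023],"jaw":1}
    - {"slide":[-0.66,0.023,0.545],"delta_rot":[0,0,-0.023],"jaw":1}
    - {"slide":[-0.66,0.023,0.545],"delta_rot":[0,0,-0.023],"jaw":1}
    - {"slide":[-0.66,0.023,0.545],"delta_rot":[0,0,-0.023],"jaw":1}
    - {"slide":[-0.66,0.023,0.545],"delta_rot":[0,0,-0.023],"jaw":0.2}
    - {"slide":[-0.66,0.023,0.545],"delta_rot":[0,0,-0.023],"jaw":0.2}
    - {"slide":[-0.66,0.023,0.545],"delta_rot":[0,0,-0.023],"jaw":0.2}
    - {"slide":[-0.66,0.023,0.545],"delta_rot":[0,0,-0.023],"jaw":0.2}
    - {"slide":[-0.659,0.023,-0.135],"delta_rot":[0,0,-0.023],"jaw":0}
    - {"slide":[-0.659,0.023,-0.135],"delta_rot":[0,0,-0.023],"jaw":0}

```text
t: 7.42
tool_pos: [0.4074, -0.1582, 0.1219]
eef_rot: [[0.001, 1.0, 0.001], [1.0, -0.001, 0.0], [0.0, 0.001, -1.0]]
wrist_force: [0.6, -0.4, -0.1]
grip_width: 0.091
grip_force: 0.0
```

```bash
cat >> h.py <<'E'
def cases():
    for cam in("top","side"):
        p,d=cams.camera(cam); C=cloud(cam,d)
        for r in nets.regions_of("case1",cam):
            m=r["pixels"]&(d>0); Q=C[m]
            if r["confidence"]<.3 or len(Q)<40: continue
            zm=np.percentile(Q[:,2],80); Q=Q[Q[:,2]>zm-.006]; c=p[m].mean(0); print(cam,round(r["confidence"],2),*rect(Q),"z",zm.round(3),"BLUE" if c[2]-c[0]>12 else "grey")
E
python3 - <<'E'
from h import *
obs(); cases()
E
```

```text
t 7.42 pos [ 0.4074 -0.1582  0.1219] z [ 0.001  0.    -1.   ] y [ 1.    -0.001  0.001] j [-3.720e+01 -5.900e+00  1.188e+02  1.000e-01  6.710e+01 -3.710e+01] F [ 0.6 -0.4 -0.1] w 0.091 gf 0.0
top 0.96 [421.4 361. ] [100.   51.7] -85.5 z 0.03 grey
top 0.78 [535.8 243.2] [100.3  52.2] -75.3 z 0.03 grey
top 0.72 [477.5 306.9] [271.3 250.4] -87.2 z 0.006 grey
top 0.65 [ 405.2 -107.9] [100.6  55.1] -83.5 z 0.031 grey
top 0.64 [540.9 372.8] [99.1 51.7] -76.7 z 0.03 grey
side 0.97 [536.5 370.9] [105.2  50.8] -75.5 z 0.029 grey
side 0.71 [683.4   1.5] [23.6 22.1] 82.3 z 0.074 grey
side 0.69 [531.5 241.6] [104.3  51.8] -75.2 z 0.029 grey
side 0.66 [437.3 132.4] [559.9  39.9] -86.6 z 0.029 grey
side 0.65 [ 403.9 -158.5] [101.  52.] 89.8 z 0.03 BLUE
```

```bash
cat >> h.py <<'E'
def tilt(yaw,a): return down(yaw)@Ro.from_rotvec([0,np.radians(a),0]).as_matrix()
def stage1(c,ang,st,e=.03,via=()):
    """pick flat case at c (long axis ang, pointing +y), stand it on its end centred at st, retreat"""
    u=np.array([np.cos(np.radians(ang)),np.sin(np.radians(ang))]); g=(np.array(c)+e*u).tolist(); R=down(ang-90); T=tilt(0,90); s=list(st)
    plan([*via,(g+[.12],R),(g+[.016],R),(g+[.016],R,1,5),(g+[.17],R,1),
     ([s[0],s[1],.19],T,1),([s[0],s[1]-.001,.0545+e+.004],T,1,1),([s[0],s[1]-.001,.0545+e],T,1,1),([s[0],s[1]-.001,.0545+e],T,.3,3),
     ([s[0],s[1]-.075,.0545+e],T,0),([s[0],s[1]-.075,.19],tilt(0,45),0),([s[0],s[1],.19],down(0),0)])
E
python3 - <<'E'
from h import *
stage1([.5345,.2425],105,[.52,.27],via=[([.44,.05,.14],down(5))])
E
```

```text
CALL
3 x slide [0.999, 0.157, -0.095] rot [0.0, 0.0, -0.02] jaw 0
CALL
2 x slide [0.384, 0.085, -0.037] rot [0.0, 0.0, -0.008] jaw 0
2 x slide [0.988, 0.366, 0.02] rot [0.0, 0.0, -0.031] jaw 0
CALL
3 x slide [0.792, 0.466, 0.078] rot [0.0, 0.0, -0.033] jaw 0
3 x slide [0.791, 0.466, 0.772] rot [0.0, 0.0, -0.033] jaw 0
7 x slide [0.791, 0.466, 0.772] rot [0.0, 0.0, -0.033] jaw 1
3 x slide [0.793, 0.466, -0.255] rot [0.0, 0.0, -0.033] jaw 1
CALL
10 x slide [0.002, -0.046, -0.133] rot [-0.066, 0.496, 0.066] jaw 1
3 x slide [-0.005, -0.048, 0.543] rot [-0.066, 0.496, 0.066] jaw 1
3 x slide [-0.005, -0.048, 0.57] rot [-0.066, 0.496, 0.066] jaw 1
CALL
5 x slide [0.0, 0.001, 0.0] rot [0.001, 0.0, 0.0] jaw 0.3
2 x slide [-0.001, 0.001, -0.494] rot [0.001, 0.0, 0.0] jaw 0
5 x slide [0.703, 0.002, -0.495] rot [0.001, -0.25, 0.0] jaw 0
5 x slide [0.703, 0.001, 0.005] rot [0.0, -0.5, 0.0] jaw 0
```

>>> step_arm:
  targets:
    - {"slide":[0.999,0.157,-0.095],"delta_rot":[0,0,-0.02],"jaw":0}
    - {"slide":[0.999,0.157,-0.095],"delta_rot":[0,0,-0.02],"jaw":0}
    - {"slide":[0.999,0.157,-0.095],"delta_rot":[0,0,-0.02],"jaw":0}

```text
t: 8.0
tool_pos: [0.4292, -0.0052, 0.1322]
eef_rot: [[-0.064, 0.998, -0.004], [0.998, 0.064, 0.003], [0.003, -0.003, -1.0]]
wrist_force: [-0.1, -1.0, 0.1]
grip_width: 0.092
grip_force: 0.0
```

>>> step_arm:
  targets:
    - {"slide":[0.384,0.085,-0.037],"delta_rot":[0,0,-0.008],"jaw":0}
    - {"slide":[0.384,0.085,-0.037],"delta_rot":[0,0,-0.008],"jaw":0}
    - {"slide":[0.988,0.366,0.02],"delta_rot":[0,0,-0.031],"jaw":0}
    - {"slide":[0.988,0.366,0.02],"delta_rot":[0,0,-0.031],"jaw":0}

```text
t: 8.5
tool_pos: [0.4759, 0.1437, 0.1293]
eef_rot: [[-0.158, 0.987, -0.003], [0.987, 0.158, 0.001], [0.001, -0.003, -1.0]]
wrist_force: [-0.1, -0.0, -0.7]
grip_width: 0.0916
grip_force: 0.0
```

>>> step_arm:
  targets:
    - {"slide":[0.792,0.466,0.078],"delta_rot":[0,0,-0.033],"jaw":0}
    - {"slide":[0.792,0.466,0.078],"delta_rot":[0,0,-0.033],"jaw":0}
    - {"slide":[0.792,0.466,0.078],"delta_rot":[0,0,-0.033],"jaw":0}
    - {"slide":[0.791,0.466,0.772],"delta_rot":[0,0,-0.033],"jaw":0}
    - {"slide":[0.791,0.466,0.772],"delta_rot":[0,0,-0.033],"jaw":0}
    - {"slide":[0.791,0.466,0.772],"delta_rot":[0,0,-0.033],"jaw":0}
    - {"slide":[0.791,0.466,0.772],"delta_rot":[0,0,-0.033],"jaw":1}
    - {"slide":[0.791,0.466,0.772],"delta_rot":[0,0,-0.033],"jaw":1}
    - {"slide":[0.791,0.466,0.772],"delta_rot":[0,0,-0.033],"jaw":1}
    - {"slide":[0.791,0.466,0.772],"delta_rot":[0,0,-0.033],"jaw":1}
    - {"slide":[0.791,0.466,0.772],"delta_rot":[0,0,-0.033],"jaw":1}
    - {"slide":[0.791,0.466,0.772],"delta_rot":[0,0,-0.033],"jaw":1}
    - {"slide":[0.791,0.466,0.772],"delta_rot":[0,0,-0.033],"jaw":1}
    - {"slide":[0.793,0.466,-0.255],"delta_rot":[0,0,-0.033],"jaw":1}
    - {"slide":[0.793,0.466,-0.255],"delta_rot":[0,0,-0.033],"jaw":1}
    - {"slide":[0.793,0.466,-0.255],"delta_rot":[0,0,-0.033],"jaw":1}
  grip_force: 30

```text
t: 10.5
tool_pos: [0.5283, 0.2724, 0.1739]
eef_rot: [[-0.26, 0.966, 0.006], [0.966, 0.26, 0.003], [0.002, 0.006, -1.0]]
wrist_force: [0.2, 0.7, -1.8]
grip_width: 0.0512
grip_force: 30.0
```

>>> step_arm:
  targets:
    - {"slide":[0.002,-0.046,-0.133],"delta_rot":[-0.066,0.496,0.066],"jaw":1}
    - {"slide":[0.002,-0.046,-0.133],"delta_rot":[-0.066,0.496,0.066],"jaw":1}
    - {"slide":[0.002,-0.046,-0.133],"delta_rot":[-0.066,0.496,0.066],"jaw":1}
    - {"slide":[0.002,-0.046,-0.133],"delta_rot":[-0.066,0.496,0.066],"jaw":1}
    - {"slide":[0.002,-0.046,-0.133],"delta_rot":[-0.066,0.496,0.066],"jaw":1}
    - {"slide":[0.002,-0.046,-0.133],"delta_rot":[-0.066,0.496,0.066],"jaw":1}
    - {"slide":[0.002,-0.046,-0.133],"delta_rot":[-0.066,0.496,0.066],"jaw":1}
    - {"slide":[0.002,-0.046,-0.133],"delta_rot":[-0.066,0.496,0.066],"jaw":1}
    - {"slide":[0.002,-0.046,-0.133],"delta_rot":[-0.066,0.496,0.066],"jaw":1}
    - {"slide":[0.002,-0.046,-0.133],"delta_rot":[-0.066,0.496,0.066],"jaw":1}
    - {"slide":[-0.005,-0.048,0.543],"delta_rot":[-0.066,0.496,0.066],"jaw":1}
    - {"slide":[-0.005,-0.048,0.543],"delta_rot":[-0.066,0.496,0.066],"jaw":1}
    - {"slide":[-0.005,-0.048,0.543],"delta_rot":[-0.066,0.496,0.066],"jaw":1}
    - {"slide":[-0.005,-0.048,0.57],"delta_rot":[-0.066,0.496,0.066],"jaw":1}
    - {"slide":[-0.005,-0.048,0.57],"delta_rot":[-0.066,0.496,0.066],"jaw":1}
    - {"slide":[-0.005,-0.048,0.57],"delta_rot":[-0.066,0.496,0.066],"jaw":1}

```text
t: 12.5
tool_pos: [0.5204, 0.2691, 0.0853]
eef_rot: [[-0.003, 1.0, 0.002], [0.002, -0.002, 1.0], [1.0, 0.003, -0.002]]
wrist_force: [-1.1, -0.3, -1.1]
grip_width: 0.0513
grip_force: 30.0
```

Run:
```python
from h import *
obs()
p,d=cams.camera("side"); cv2.imwrite("pics/s1.png",p[:,:,::-1])
```

```text
t 12.5 pos [0.5204 0.2691 0.0853] z [ 0.002  1.    -0.002] y [ 1.    -0.002  0.003] j [-18.2  47.7 101.7  74.2  99.  -60.9] F [-1.1 -0.3 -1.1] w 0.0513 gf 30.0
```

View pics/s1.png

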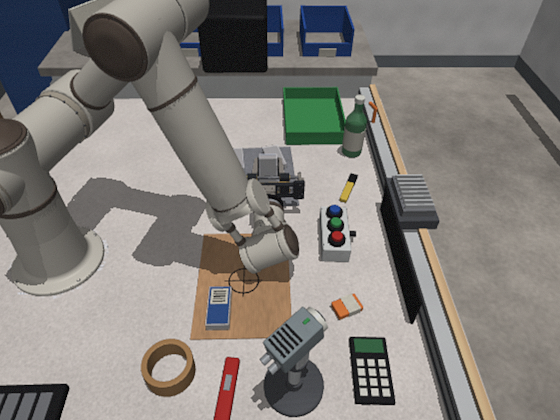

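The side view shows the tool horizontal at (270,185) with the case standing in the jaws. The wrist, at (268,245), clears the placed case at (218,307). I'll release it and back off.

>>> step_arm:
  targets:
    - {"slide":[0,0.001,0],"delta_rot":[0.001,0,0],"jaw":0.3}
    - {"slide":[0,0.001,0],"delta_rot":[0.001,0,0],"jaw":0.3}
    - {"slide":[0,0.001,0],"delta_rot":[0.001,0,0],"jaw":0.3}
    - {"slide":[0,0.001,0],"delta_rot":[0.001,0,0],"jaw":0.3}
    - {"slide":[0,0.001,0],"delta_rot":[0.001,0,0],"jaw":0.3}
    - {"slide":[-0.001,0.001,-0.494],"delta_rot":[0.001,0,0],"jaw":0}
    - {"slide":[-0.001,0.001,-0.494],"delta_rot":[0.001,0,0],"jaw":0}
    - {"slide":[0.703,0.002,-0.495],"delta_rot":[0.001,-0.25,0],"jaw":0}
    - {"slide":[0.703,0.002,-0.495],"delta_rot":[0.001,-0.25,0],"jaw":0}
    - {"slide":[0.703,0.002,-0.495],"delta_rot":[0.001,-0.25,0],"jaw":0}
    - {"slide":[0.703,0.002,-0.495],"delta_rot":[0.001,-0.25,0],"jaw":0}
    - {"slide":[0.703,0.002,-0.495],"delta_rot":[0.001,-0.25,0],"jaw":0}
    - {"slide":[0.703,0.001,0.005],"delta_rot":[0,-0.5,0],"jaw":0}
    - {"slide":[0.703,0.001,0.005],"delta_rot":[0,-0.5,0],"jaw":0}
    - {"slide":[0.703,0.001,0.005],"delta_rot":[0,-0.5,0],"jaw":0}
    - {"slide":[0.703,0.001,0.005],"delta_rot":[0,-0.5,0],"jaw":0}
    - {"slide":[0.703,0.001,0.005],"delta_rot":[0,-0.5,0],"jaw":0}

```text
t: 14.68
tool_pos: [0.519, 0.2728, 0.1896]
eef_rot: [[-0.003, 1.0, -0.0], [1.0, 0.003, -0.001], [-0.001, -0.0, -1.0]]
wrist_force: [0.8, 1.1, 0.1]
grip_width: 0.0918
grip_force: 0.0
```

```bash
cat >> h.py <<'E'
def stage2(st,ly,th=70,e=.03):
    """regrip standing case from above, lay it label up with TCP ending at ly (final centre ly + .011 in y), rise and point down"""
    s=list(st); z=.0365; T=tilt(0,th); h=.053+e-.011
    plan([(s+[h],down(0),0),(s+[h],down(0),1,4),(s+[h+.03],down(0),1),([ly[0],ly[1],z+.05],T,1),([ly[0],ly[1],z],T,1,1),
      ([ly[0],ly[1],z],T,.25,3),([ly[0],ly[1]-.01,.12],T,.0),([ly[0],ly[1]-.005,.14],down(0),0)])
E
python3 - <<'E'
from h import *
obs()
p,d=cams.camera("side"); cv2.imwrite("pics/s2.png",cv2.resize(p[100:260,150:350,::-1],(600,480)))
E
```

```text
t 14.68 pos [0.519  0.2728 0.1896] z [-0.    -0.001 -1.   ] y [ 1.     0.003 -0.   ] j [16.  12.2 91.7 -0.1 76.1 15.8] F [0.8 1.1 0.1] w 0.0918 gf 0.0
```

View pics/s2.png

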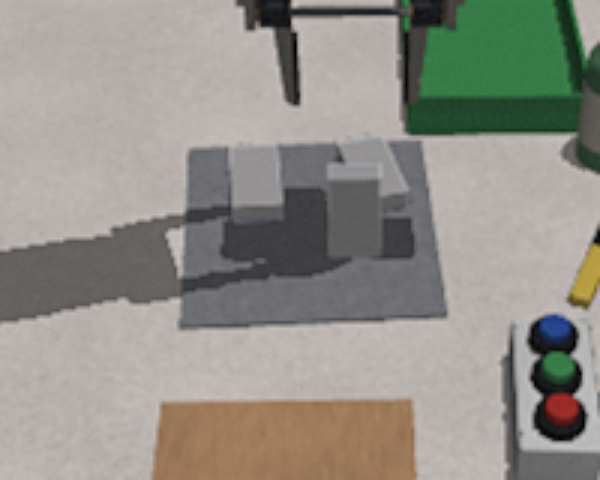

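The crop shows the case standing at (355,210), plain side towards the camera, with the gripper above it.

Run:
```python
from h import *
stage2([.52,.27],[.52,.205])
```

```text
CALL
3 x slide [0.001, 0.0, 0.786] rot [0.0, 0.0, -0.001] jaw 0
6 x slide [0.001, 0.0, 0.786] rot [0.0, 0.0, -0.001] jaw 1
2 x slide [0.001, 0.0, 0.586] rot [0.0, 0.0, -0.001] jaw 1
8 x slide [-0.432, 0.0, 0.69] rot [0.0, 0.389, 0.0] jaw 1
CALL
3 x slide [-0.313, 0.0, 0.114] rot [0.001, 0.0, 0.0] jaw 1
5 x slide [-0.313, 0.0, 0.114] rot [0.001, 0.0, 0.0] jaw 0.25
2 x slide [0.187, 0.0, -0.139] rot [0.001, 0.0, 0.0] jaw 0.0
8 x slide [0.323, 0.0, -0.154] rot [0.0, -0.389, 0.0] jaw 0
```

>>> step_arm:
  targets:
    - {"slide":[0.001,0,0.786],"delta_rot":[0,0,-0.001],"jaw":0}
    - {"slide":[0.001,0,0.786],"delta_rot":[0,0,-0.001],"jaw":0}
    - {"slide":[0.001,0,0.786],"delta_rot":[0,0,-0.001],"jaw":0}
    - {"slide":[0.001,0,0.786],"delta_rot":[0,0,-0.001],"jaw":1}
    - {"slide":[0.001,0,0.786],"delta_rot":[0,0,-0.001],"jaw":1}
    - {"slide":[0.001,0,0.786],"delta_rot":[0,0,-0.001],"jaw":1}
    - {"slide":[0.001,0,0.786],"delta_rot":[0,0,-0.001],"jaw":1}
    - {"slide":[0.001,0,0.786],"delta_rot":[0,0,-0.001],"jaw":1}
    - {"slide":[0.001,0,0.786],"delta_rot":[0,0,-0.001],"jaw":1}
    - {"slide":[0.001,0,0.586],"delta_rot":[0,0,-0.001],"jaw":1}
    - {"slide":[0.001,0,0.586],"delta_rot":[0,0,-0.001],"jaw":1}
    - {"slide":[-0.432,0,0.69],"delta_rot":[0,0.389,0],"jaw":1}
    - {"slide":[-0.432,0,0.69],"delta_rot":[0,0.389,0],"jaw":1}
    - {"slide":[-0.432,0,0.69],"delta_rot":[0,0.389,0],"jaw":1}
    - {"slide":[-0.432,0,0.69],"delta_rot":[0,0.389,0],"jaw":1}
    - {"slide":[-0.432,0,0.69],"delta_rot":[0,0.389,0],"jaw":1}
    - {"slide":[-0.432,0,0.69],"delta_rot":[0,0.389,0],"jaw":1}
    - {"slide":[-0.432,0,0.69],"delta_rot":[0,0.389,0],"jaw":1}
    - {"slide":[-0.432,0,0.69],"delta_rot":[0,0.389,0],"jaw":1}

```text
t: 17.1
tool_pos: [0.5184, 0.2049, 0.0831]
eef_rot: [[0.007, 1.0, 0.001], [0.343, -0.004, 0.939], [0.939, -0.006, -0.343]]
wrist_force: [0.1, 0.1, -0.7]
grip_width: 0.0523
grip_force: 30.0
```

>>> step_arm:
  targets:
    - {"slide":[-0.313,0,0.114],"delta_rot":[0.001,0,0],"jaw":1}
    - {"slide":[-0.313,0,0.114],"delta_rot":[0.001,0,0],"jaw":1}
    - {"slide":[-0.313,0,0.114],"delta_rot":[0.001,0,0],"jaw":1}
    - {"slide":[-0.313,0,0.114],"delta_rot":[0.001,0,0],"jaw":0.25}
    - {"slide":[-0.313,0,0.114],"delta_rot":[0.001,0,0],"jaw":0.25}
    - {"slide":[-0.313,0,0.114],"delta_rot":[0.001,0,0],"jaw":0.25}
    - {"slide":[-0.313,0,0.114],"delta_rot":[0.001,0,0],"jaw":0.25}
    - {"slide":[-0.313,0,0.114],"delta_rot":[0.001,0,0],"jaw":0.25}
    - {"slide":[0.187,0,-0.139],"delta_rot":[0.001,0,0],"jaw":0}
    - {"slide":[0.187,0,-0.139],"delta_rot":[0.001,0,0],"jaw":0}
    - {"slide":[0.323,0,-0.154],"delta_rot":[0,-0.389,0],"jaw":0}
    - {"slide":[0.323,0,-0.154],"delta_rot":[0,-0.389,0],"jaw":0}
    - {"slide":[0.323,0,-0.154],"delta_rot":[0,-0.389,0],"jaw":0}
    - {"slide":[0.323,0,-0.154],"delta_rot":[0,-0.389,0],"jaw":0}
    - {"slide":[0.323,0,-0.154],"delta_rot":[0,-0.389,0],"jaw":0}
    - {"slide":[0.323,0,-0.154],"delta_rot":[0,-0.389,0],"jaw":0}
    - {"slide":[0.323,0,-0.154],"delta_rot":[0,-0.389,0],"jaw":0}
    - {"slide":[0.323,0,-0.154],"delta_rot":[0,-0.389,0],"jaw":0}

```text
t: 19.35
tool_pos: [0.5192, 0.2017, 0.1394]
eef_rot: [[-0.001, 1.0, -0.001], [1.0, 0.001, -0.001], [-0.001, -0.001, -1.0]]
wrist_force: [0.1, -0.3, -0.4]
grip_width: 0.0921
grip_force: 0.0
```

Run:
```python
from h import *
obs(); cases()
```

```text
t 19.35 pos [0.5192 0.2017 0.1394] z [-0.001 -0.001 -1.   ] y [ 1.     0.001 -0.001] j [ 8.8 10.9 99.2 -0.  69.9  8.7] F [ 0.1 -0.3 -0.4] w 0.0921 gf 0.0
top 0.72 [ 408.1 -155.8] [100.1  50.1] -89.8 z 0.03 BLUE
top 0.65 [516.8 318.6] [224.5  65.5] 76.5 z 0.03 grey
top 0.53 [510.6 182.2] [144.4  76.3] 69.0 z 0.03 grey
side 0.97 [417.3 359.6] [103.2  51.3] -84.8 z 0.03 grey
side 0.61 [536.8 371.6] [106.2  52.3] -75.3 z 0.029 grey
side 0.6 [519.  216.8] [104.9  51.1] -89.8 z 0.03 BLUE
side 0.55 [ 404.1 -159.6] [97.6 51.4] 89.6 z 0.03 BLUE
side 0.53 [683.6   1.3] [26.9 25.3] -3.7 z 0.074 grey
```

```bash
cat >> h.py <<'E'
def place(c,dst,ang=90):
    R=down(ang-90); c=list(c); d=list(dst)
    plan([(c+[.016],R,0),(c+[.016],R,1,4),(c+[.09],R,1),(d+[.09],down(0),1),(d+[.018],down(0),1,1),(d+[.018],down(0),.25,2),(d+[.12],down(0),0)])
E
python3 - <<'E'
from h import *
place([.520,.216],[.511,-.158])
stage1([.539,.372],104,[.53,.33])
E
```

```text
CALL
3 x slide [0.108, 0.0, 0.826] rot [0.0, 0.0, -0.001] jaw 0
6 x slide [0.108, 0.0, 0.826] rot [0.0, 0.0, -0.001] jaw 1
2 x slide [0.108, 0.0, 0.333] rot [0.0, 0.0, -0.001] jaw 1
4 x slide [-0.989, -0.024, 0.335] rot [0.0, 0.0, -0.001] jaw 1
CALL
3 x slide [-0.978, -0.025, 0.001] rot [0.0, 0.0, 0.0] jaw 1
CALL
2 x slide [-0.419, -0.011, 0.001] rot [0.0, 0.0, 0.0] jaw 1
3 x slide [-0.418, -0.011, 0.481] rot [0.0, 0.0, 0.0] jaw 1
4 x slide [-0.418, -0.011, 0.481] rot [0.0, 0.0, 0.0] jaw 0.25
3 x slide [-0.419, -0.011, -0.199] rot [0.0, 0.0, 0.0] jaw 0
CALL
3 x slide [0.969, 0.037, -0.001] rot [0.0, 0.0, -0.02] jaw 0
CALL
3 x slide [0.989, 0.101, -0.002] rot [0.0, 0.0, -0.021] jaw 0
CALL
3 x slide [0.975, 0.165, -0.001] rot [0.0, 0.0, -0.02] jaw 0
CALL
3 x slide [0.757, 0.177, -0.002] rot [0.0, 0.0, -0.016] jaw 0
3 x slide [0.758, 0.177, 0.692] rot [0.0, 0.0, -0.016] jaw 0
7 x slide [0.758, 0.177, 0.692] rot [0.0, 0.0, -0.016] jaw 1
3 x slide [0.756, 0.177, -0.335] rot [0.0, 0.0, -0.016] jaw 1
CALL
10 x slide [-0.457, -0.126, -0.133] rot [-0.061, 0.498, 0.061] jaw 1
3 x slide [-0.463, -0.127, 0.544] rot [-0.061, 0.498, 0.061] jaw 1
3 x slide [-0.463, -0.127, 0.571] rot [-0.061, 0.498, 0.061] jaw 1
CALL
5 x slide [0.0, 0.0, 0.0] rot [0.0, 0.0, 0.0] jaw 0.3
2 x slide [0.001, 0.0, -0.493] rot [0.0, 0.0, 0.0] jaw 0
5 x slide [0.704, 0.0, -0.492] rot [0.0, -0.25, 0.0] jaw 0
5 x slide [0.704, 0.0, 0.008] rot [0.0, -0.5, 0.0] jaw 0
```

>>> step_arm:
  targets:
    - {"slide":[0.108,0,0.826],"delta_rot":[0,0,-0.001],"jaw":0}
    - {"slide":[0.108,0,0.826],"delta_rot":[0,0,-0.001],"jaw":0}
    - {"slide":[0.108,0,0.826],"delta_rot":[0,0,-0.001],"jaw":0}
    - {"slide":[0.108,0,0.826],"delta_rot":[0,0,-0.001],"jaw":1}
    - {"slide":[0.108,0,0.826],"delta_rot":[0,0,-0.001],"jaw":1}
    - {"slide":[0.108,0,0.826],"delta_rot":[0,0,-0.001],"jaw":1}
    - {"slide":[0.108,0,0.826],"delta_rot":[0,0,-0.001],"jaw":1}
    - {"slide":[0.108,0,0.826],"delta_rot":[0,0,-0.001],"jaw":1}
    - {"slide":[0.108,0,0.826],"delta_rot":[0,0,-0.001],"jaw":1}
    - {"slide":[0.108,0,0.333],"delta_rot":[0,0,-0.001],"jaw":1}
    - {"slide":[0.108,0,0.333],"delta_rot":[0,0,-0.001],"jaw":1}
    - {"slide":[-0.989,-0.024,0.335],"delta_rot":[0,0,-0.001],"jaw":1}
    - {"slide":[-0.989,-0.024,0.335],"delta_rot":[0,0,-0.001],"jaw":1}
    - {"slide":[-0.989,-0.024,0.335],"delta_rot":[0,0,-0.001],"jaw":1}
    - {"slide":[-0.989,-0.024,0.335],"delta_rot":[0,0,-0.001],"jaw":1}

```text
t: 21.42
tool_pos: [0.5153, 0.0496, 0.0886]
eef_rot: [[0.003, 1.0, -0.001], [1.0, -0.003, -0.001], [-0.001, -0.001, -1.0]]
wrist_force: [-0.3, 0.9, -1.2]
grip_width: 0.0521
grip_force: 30.0
```

>>> step_arm:
  targets:
    - {"slide":[-0.978,-0.025,0.001],"delta_rot":[0,0,0],"jaw":1}
    - {"slide":[-0.978,-0.025,0.001],"delta_rot":[0,0,0],"jaw":1}
    - {"slide":[-0.978,-0.025,0.001],"delta_rot":[0,0,0],"jaw":1}

```text
t: 21.8
tool_pos: [0.5122, -0.0966, 0.0891]
eef_rot: [[0.001, 1.0, -0.0], [1.0, -0.001, -0.001], [-0.001, -0.0, -1.0]]
wrist_force: [0.2, 0.4, -1.4]
grip_width: 0.0519
grip_force: 30.0
```

>>> step_arm:
  targets:
    - {"slide":[-0.419,-0.011,0.001],"delta_rot":[0,0,0],"jaw":1}
    - {"slide":[-0.419,-0.011,0.001],"delta_rot":[0,0,0],"jaw":1}
    - {"slide":[-0.418,-0.011,0.481],"delta_rot":[0,0,0],"jaw":1}
    - {"slide":[-0.418,-0.011,0.481],"delta_rot":[0,0,0],"jaw":1}
    - {"slide":[-0.418,-0.011,0.481],"delta_rot":[0,0,0],"jaw":1}
    - {"slide":[-0.418,-0.011,0.481],"delta_rot":[0,0,0],"jaw":0.25}
    - {"slide":[-0.418,-0.011,0.481],"delta_rot":[0,0,0],"jaw":0.25}
    - {"slide":[-0.418,-0.011,0.481],"delta_rot":[0,0,0],"jaw":0.25}
    - {"slide":[-0.418,-0.011,0.481],"delta_rot":[0,0,0],"jaw":0.25}
    - {"slide":[-0.419,-0.011,-0.199],"delta_rot":[0,0,0],"jaw":0}
    - {"slide":[-0.419,-0.011,-0.199],"delta_rot":[0,0,0],"jaw":0}
    - {"slide":[-0.419,-0.011,-0.199],"delta_rot":[0,0,0],"jaw":0}

```text
t: 23.3
tool_pos: [0.5133, -0.1593, 0.1234]
eef_rot: [[-0.001, 1.0, 0.007], [1.0, 0.001, -0.005], [-0.005, 0.007, -1.0]]
wrist_force: [0.7, 0.1, -1.1]
grip_width: 0.0921
grip_force: 0.0
```

>>> step_arm:
  targets:
    - {"slide":[0.969,0.037,-0.001],"delta_rot":[0,0,-0.02],"jaw":0}
    - {"slide":[0.969,0.037,-0.001],"delta_rot":[0,0,-0.02],"jaw":0}
    - {"slide":[0.969,0.037,-0.001],"delta_rot":[0,0,-0.02],"jaw":0}

```text
t: 23.68
tool_pos: [0.5145, -0.0093, 0.1176]
eef_rot: [[-0.067, 0.998, -0.003], [0.998, 0.067, -0.0], [0.0, -0.003, -1.0]]
wrist_force: [0.3, -0.8, 0.6]
grip_width: 0.0916
grip_force: 0.0
```

>>> step_arm:
  targets:
    - {"slide":[0.989,0.101,-0.002],"delta_rot":[0,0,-0.021],"jaw":0}
    - {"slide":[0.989,0.101,-0.002],"delta_rot":[0,0,-0.021],"jaw":0}
    - {"slide":[0.989,0.101,-0.002],"delta_rot":[0,0,-0.021],"jaw":0}

```text
t: 24.05
tool_pos: [0.5202, 0.1394, 0.1178]
eef_rot: [[-0.133, 0.991, -0.003], [0.991, 0.133, -0.001], [-0.001, -0.003, -1.0]]
wrist_force: [0.1, -0.4, -0.3]
grip_width: 0.0916
grip_force: 0.0
```

>>> step_arm:
  targets:
    - {"slide":[0.975,0.165,-0.001],"delta_rot":[0,0,-0.02],"jaw":0}
    - {"slide":[0.975,0.165,-0.001],"delta_rot":[0,0,-0.02],"jaw":0}
    - {"slide":[0.975,0.165,-0.001],"delta_rot":[0,0,-0.02],"jaw":0}

```text
t: 24.42
tool_pos: [0.5258, 0.2875, 0.1175]
eef_rot: [[-0.195, 0.981, -0.003], [0.981, 0.195, -0.002], [-0.001, -0.003, -1.0]]
wrist_force: [0.2, -1.6, -0.0]
grip_width: 0.092
grip_force: 0.0
```

Run:
```python
from h import *
obs(); cases()
```

```text
t 24.43 pos [0.5258 0.2875 0.1175] z [-0.003 -0.002 -1.   ] y [ 0.981  0.195 -0.003] j [17.2 18.4 92.9 -0.1 68.9  6. ] F [ 0.2 -1.6 -0. ] w 0.092 gf 0.0
top 0.92 [ 512.1 -150.8] [99.9 51.9] -90.0 z 0.03 BLUE
top 0.88 [ 408.1 -155.3] [97.6 50.1] -89.8 z 0.03 BLUE
top 0.67 [504.5 367.6] [143.8  39.9] 64.1 z 0.031 grey
side 0.9 [535.9 370.5] [102.6  50.7] -75.0 z 0.029 grey
side 0.8 [417.9 360.2] [103.2  51.5] -86.7 z 0.03 grey
side 0.67 [ 509. -153.] [102.8  50.8] -89.6 z 0.03 BLUE
side 0.63 [ 404.1 -158.5] [99.8 52.1] 89.2 z 0.03 BLUE
```

Two cases now lie label up on the pad. Next is case A.

>>> step_arm:
  targets:
    - {"slide":[0.757,0.177,-0.002],"delta_rot":[0,0,-0.016],"jaw":0}
    - {"slide":[0.757,0.177,-0.002],"delta_rot":[0,0,-0.016],"jaw":0}
    - {"slide":[0.757,0.177,-0.002],"delta_rot":[0,0,-0.016],"jaw":0}
    - {"slide":[0.758,0.177,0.692],"delta_rot":[0,0,-0.016],"jaw":0}
    - {"slide":[0.758,0.177,0.692],"delta_rot":[0,0,-0.016],"jaw":0}
    - {"slide":[0.758,0.177,0.692],"delta_rot":[0,0,-0.016],"jaw":0}
    - {"slide":[0.758,0.177,0.692],"delta_rot":[0,0,-0.016],"jaw":1}
    - {"slide":[0.758,0.177,0.692],"delta_rot":[0,0,-0.016],"jaw":1}
    - {"slide":[0.758,0.177,0.692],"delta_rot":[0,0,-0.016],"jaw":1}
    - {"slide":[0.758,0.177,0.692],"delta_rot":[0,0,-0.016],"jaw":1}
    - {"slide":[0.758,0.177,0.692],"delta_rot":[0,0,-0.016],"jaw":1}
    - {"slide":[0.758,0.177,0.692],"delta_rot":[0,0,-0.016],"jaw":1}
    - {"slide":[0.758,0.177,0.692],"delta_rot":[0,0,-0.016],"jaw":1}
    - {"slide":[0.756,0.177,-0.335],"delta_rot":[0,0,-0.016],"jaw":1}
    - {"slide":[0.756,0.177,-0.335],"delta_rot":[0,0,-0.016],"jaw":1}
    - {"slide":[0.756,0.177,-0.335],"delta_rot":[0,0,-0.016],"jaw":1}

```text
t: 26.62
tool_pos: [0.5332, 0.4023, 0.1743]
eef_rot: [[-0.241, 0.971, 0.006], [0.971, 0.241, 0.002], [0.0, 0.006, -1.0]]
wrist_force: [0.7, 0.7, -1.3]
grip_width: 0.0519
grip_force: 29.9
```

>>> step_arm:
  targets:
    - {"slide":[-0.457,-0.126,-0.133],"delta_rot":[-0.061,0.498,0.061],"jaw":1}
    - {"slide":[-0.457,-0.126,-0.133],"delta_rot":[-0.061,0.498,0.061],"jaw":1}
    - {"slide":[-0.457,-0.126,-0.133],"delta_rot":[-0.061,0.498,0.061],"jaw":1}
    - {"slide":[-0.457,-0.126,-0.133],"delta_rot":[-0.061,0.498,0.061],"jaw":1}
    - {"slide":[-0.457,-0.126,-0.133],"delta_rot":[-0.061,0.498,0.061],"jaw":1}
    - {"slide":[-0.457,-0.126,-0.133],"delta_rot":[-0.061,0.498,0.061],"jaw":1}
    - {"slide":[-0.457,-0.126,-0.133],"delta_rot":[-0.061,0.498,0.061],"jaw":1}
    - {"slide":[-0.457,-0.126,-0.133],"delta_rot":[-0.061,0.498,0.061],"jaw":1}
    - {"slide":[-0.457,-0.126,-0.133],"delta_rot":[-0.061,0.498,0.061],"jaw":1}
    - {"slide":[-0.457,-0.126,-0.133],"delta_rot":[-0.061,0.498,0.061],"jaw":1}
    - {"slide":[-0.463,-0.127,0.544],"delta_rot":[-0.061,0.498,0.061],"jaw":1}
    - {"slide":[-0.463,-0.127,0.544],"delta_rot":[-0.061,0.498,0.061],"jaw":1}
    - {"slide":[-0.463,-0.127,0.544],"delta_rot":[-0.061,0.498,0.061],"jaw":1}
    - {"slide":[-0.463,-0.127,0.571],"delta_rot":[-0.061,0.498,0.061],"jaw":1}
    - {"slide":[-0.463,-0.127,0.571],"delta_rot":[-0.061,0.498,0.061],"jaw":1}
    - {"slide":[-0.463,-0.127,0.571],"delta_rot":[-0.061,0.498,0.061],"jaw":1}

```text
t: 28.62
tool_pos: [0.5305, 0.3291, 0.0854]
eef_rot: [[-0.002, 1.0, 0.001], [-0.0, -0.001, 1.0], [1.0, 0.002, 0.0]]
wrist_force: [-0.9, 0.7, -0.9]
grip_width: 0.0518
grip_force: 29.9
```

Run:
```python
from h import *
obs()
for cam in ("side","top"):
    p,d=cams.camera(cam); C=cloud(cam,d); m=(np.abs(C[...,0]-.53)<.03)&(np.abs(C[...,1]-.33)<.04)&(C[...,2]>.05)&(C[...,2]<.14)&(d>0); print(cam,m.sum(), np.percentile(C[m],[5,95],axis=0).round(3) if m.any() else "")
```

```text
t 28.62 pos [0.5305 0.3291 0.0854] z [0.001 1.    0.   ] y [ 1.    -0.001  0.002] j [-11.4  48.4 100.3  80.2  95.9 -59.4] F [-0.9  0.7 -0.9] w 0.0518 gf 29.9
side 393 [[0.503 0.313 0.055]
 [0.553 0.334 0.11 ]]
top 413 [[0.503 0.3   0.061]
 [0.558 0.338 0.111]]
```

Same behaviour as before. I'll release, regrip and lay it down.

Run:
```python
from h import *
stage2([.53,.33],[.53,.265])
```

```text
CALL
3 x slide [-0.001, 0.0, 0.787] rot [0.0, 0.0, 0.0] jaw 0
6 x slide [-0.001, 0.0, 0.787] rot [0.0, 0.0, 0.0] jaw 1
2 x slide [-0.001, 0.0, 0.587] rot [0.0, 0.0, 0.0] jaw 1
8 x slide [-0.434, 0.0, 0.69] rot [0.0, 0.389, 0.0] jaw 1
CALL
3 x slide [-0.313, 0.0, 0.113] rot [0.0, 0.0, 0.0] jaw 1
5 x slide [-0.313, 0.0, 0.113] rot [0.0, 0.0, 0.0] jaw 0.25
2 x slide [0.187, 0.0, -0.139] rot [0.0, 0.0, 0.0] jaw 0.0
8 x slide [0.324, 0.0, -0.153] rot [0.0, -0.389, 0.0] jaw 0
```

>>> step_arm:
  targets:
    - {"slide":[0,0,0],"delta_rot":[0,0,0],"jaw":0.3}
    - {"slide":[0,0,0],"delta_rot":[0,0,0],"jaw":0.3}
    - {"slide":[0,0,0],"delta_rot":[0,0,0],"jaw":0.3}
    - {"slide":[0,0,0],"delta_rot":[0,0,0],"jaw":0.3}
    - {"slide":[0,0,0],"delta_rot":[0,0,0],"jaw":0.3}
    - {"slide":[0.001,0,-0.493],"delta_rot":[0,0,0],"jaw":0}
    - {"slide":[0.001,0,-0.493],"delta_rot":[0,0,0],"jaw":0}
    - {"slide":[0.704,0,-0.492],"delta_rot":[0,-0.25,0],"jaw":0}
    - {"slide":[0.704,0,-0.492],"delta_rot":[0,-0.25,0],"jaw":0}
    - {"slide":[0.704,0,-0.492],"delta_rot":[0,-0.25,0],"jaw":0}
    - {"slide":[0.704,0,-0.492],"delta_rot":[0,-0.25,0],"jaw":0}
    - {"slide":[0.704,0,-0.492],"delta_rot":[0,-0.25,0],"jaw":0}
    - {"slide":[0.704,0,0.008],"delta_rot":[0,-0.5,0],"jaw":0}
    - {"slide":[0.704,0,0.008],"delta_rot":[0,-0.5,0],"jaw":0}
    - {"slide":[0.704,0,0.008],"delta_rot":[0,-0.5,0],"jaw":0}
    - {"slide":[0.704,0,0.008],"delta_rot":[0,-0.5,0],"jaw":0}
    - {"slide":[0.704,0,0.008],"delta_rot":[0,-0.5,0],"jaw":0}

```text
t: 30.85
tool_pos: [0.5289, 0.333, 0.1897]
eef_rot: [[-0.004, 1.0, -0.0], [1.0, 0.004, 0.001], [0.001, -0.0, -1.0]]
wrist_force: [0.2, 0.5, 0.2]
grip_width: 0.0924
grip_force: 0.0
```

>>> step_arm:
  targets:
    - {"slide":[-0.001,0,0.787],"delta_rot":[0,0,0],"jaw":0}
    - {"slide":[-0.001,0,0.787],"delta_rot":[0,0,0],"jaw":0}
    - {"slide":[-0.001,0,0.787],"delta_rot":[0,0,0],"jaw":0}
    - {"slide":[-0.001,0,0.787],"delta_rot":[0,0,0],"jaw":1}
    - {"slide":[-0.001,0,0.787],"delta_rot":[0,0,0],"jaw":1}
    - {"slide":[-0.001,0,0.787],"delta_rot":[0,0,0],"jaw":1}
    - {"slide":[-0.001,0,0.787],"delta_rot":[0,0,0],"jaw":1}
    - {"slide":[-0.001,0,0.787],"delta_rot":[0,0,0],"jaw":1}
    - {"slide":[-0.001,0,0.787],"delta_rot":[0,0,0],"jaw":1}
    - {"slide":[-0.001,0,0.587],"delta_rot":[0,0,0],"jaw":1}
    - {"slide":[-0.001,0,0.587],"delta_rot":[0,0,0],"jaw":1}
    - {"slide":[-0.434,0,0.69],"delta_rot":[0,0.389,0],"jaw":1}
    - {"slide":[-0.434,0,0.69],"delta_rot":[0,0.389,0],"jaw":1}
    - {"slide":[-0.434,0,0.69],"delta_rot":[0,0.389,0],"jaw":1}
    - {"slide":[-0.434,0,0.69],"delta_rot":[0,0.389,0],"jaw":1}
    - {"slide":[-0.434,0,0.69],"delta_rot":[0,0.389,0],"jaw":1}
    - {"slide":[-0.434,0,0.69],"delta_rot":[0,0.389,0],"jaw":1}
    - {"slide":[-0.434,0,0.69],"delta_rot":[0,0.389,0],"jaw":1}
    - {"slide":[-0.434,0,0.69],"delta_rot":[0,0.389,0],"jaw":1}

```text
t: 33.22
tool_pos: [0.5284, 0.2648, 0.0831]
eef_rot: [[0.007, 1.0, 0.0], [0.341, -0.003, 0.94], [0.94, -0.007, -0.341]]
wrist_force: [-0.1, -0.6, -1.5]
grip_width: 0.0519
grip_force: 29.9
```

>>> step_arm:
  targets:
    - {"slide":[-0.313,0,0.113],"delta_rot":[0,0,0],"jaw":1}
    - {"slide":[-0.313,0,0.113],"delta_rot":[0,0,0],"jaw":1}
    - {"slide":[-0.313,0,0.113],"delta_rot":[0,0,0],"jaw":1}
    - {"slide":[-0.313,0,0.113],"delta_rot":[0,0,0],"jaw":0.25}
    - {"slide":[-0.313,0,0.113],"delta_rot":[0,0,0],"jaw":0.25}
    - {"slide":[-0.313,0,0.113],"delta_rot":[0,0,0],"jaw":0.25}
    - {"slide":[-0.313,0,0.113],"delta_rot":[0,0,0],"jaw":0.25}
    - {"slide":[-0.313,0,0.113],"delta_rot":[0,0,0],"jaw":0.25}
    - {"slide":[0.187,0,-0.139],"delta_rot":[0,0,0],"jaw":0}
    - {"slide":[0.187,0,-0.139],"delta_rot":[0,0,0],"jaw":0}
    - {"slide":[0.324,0,-0.153],"delta_rot":[0,-0.389,0],"jaw":0}
    - {"slide":[0.324,0,-0.153],"delta_rot":[0,-0.389,0],"jaw":0}
    - {"slide":[0.324,0,-0.153],"delta_rot":[0,-0.389,0],"jaw":0}
    - {"slide":[0.324,0,-0.153],"delta_rot":[0,-0.389,0],"jaw":0}
    - {"slide":[0.324,0,-0.153],"delta_rot":[0,-0.389,0],"jaw":0}
    - {"slide":[0.324,0,-0.153],"delta_rot":[0,-0.389,0],"jaw":0}
    - {"slide":[0.324,0,-0.153],"delta_rot":[0,-0.389,0],"jaw":0}
    - {"slide":[0.324,0,-0.153],"delta_rot":[0,-0.389,0],"jaw":0}

```text
t: 35.48
tool_pos: [0.5293, 0.2618, 0.1394]
eef_rot: [[-0.002, 1.0, -0.001], [1.0, 0.002, 0.002], [0.002, -0.001, -1.0]]
wrist_force: [0.8, 0.0, -0.4]
grip_width: 0.0922
grip_force: 0.0
```

Run:
```python
from h import *
obs(); cases()
place([.530,.276],[.511,.002])
```

```text
t 35.48 pos [0.5293 0.2618 0.1394] z [-0.001  0.002 -1.   ] y [ 1.     0.002 -0.001] j [14.6 15.6 93.6  0.1 70.8 14.4] F [ 0.8  0.  -0.4] w 0.0922 gf 0.0
top 0.95 [533.4 255.9] [52.5 50.5] 89.4 z 0.03 grey
top 0.68 [ 408.1 -156. ] [99.9 50. ] -89.7 z 0.03 BLUE
top 0.56 [ 512.2 -151.9] [98.5 51.9] -89.7 z 0.031 BLUE
top 0.51 [ 566.1 -329. ] [96.  49.4] 38.7 z 0.229 grey
side 0.86 [ 508.9 -153.2] [101.   50.7] -89.7 z 0.03 BLUE
side 0.79 [417.4 360.1] [103.8  51.5] -85.6 z 0.029 grey
side 0.62 [529.5 275.8] [95.8 49.1] 90.0 z 0.03 BLUE
side 0.6 [ 403.9 -158.9] [100.5  52.4] 89.8 z 0.03 BLUE
side 0.55 [752.7 240. ] [123.   23.5] 67.3 z 0.016 grey
CALL
3 x slide [0.106, 0.0, 0.827] rot [0.0, 0.0, 0.0] jaw 0
6 x slide [0.106, 0.0, 0.827] rot [0.0, 0.0, 0.0] jaw 1
2 x slide [0.106, 0.0, 0.334] rot [0.0, 0.0, 0.0] jaw 1
4 x slide [-0.99, -0.075, 0.333] rot [0.0, 0.0, 0.0] jaw 1
CALL
3 x slide [-0.731, -0.05, -0.001] rot [0.0, 0.0, 0.0] jaw 1
3 x slide [-0.731, -0.05, 0.479] rot [0.0, 0.0, 0.0] jaw 1
4 x slide [-0.731, -0.05, 0.479] rot [0.0, 0.0, 0.0] jaw 0.25
2 x slide [-0.73, -0.05, -0.201] rot [0.0, 0.0, 0.0] jaw 0
```

>>> step_arm:
  targets:
    - {"slide":[0.106,0,0.827],"delta_rot":[0,0,0],"jaw":0}
    - {"slide":[0.106,0,0.827],"delta_rot":[0,0,0],"jaw":0}
    - {"slide":[0.106,0,0.827],"delta_rot":[0,0,0],"jaw":0}
    - {"slide":[0.106,0,0.827],"delta_rot":[0,0,0],"jaw":1}
    - {"slide":[0.106,0,0.827],"delta_rot":[0,0,0],"jaw":1}
    - {"slide":[0.106,0,0.827],"delta_rot":[0,0,0],"jaw":1}
    - {"slide":[0.106,0,0.827],"delta_rot":[0,0,0],"jaw":1}
    - {"slide":[0.106,0,0.827],"delta_rot":[0,0,0],"jaw":1}
    - {"slide":[0.106,0,0.827],"delta_rot":[0,0,0],"jaw":1}
    - {"slide":[0.106,0,0.334],"delta_rot":[0,0,0],"jaw":1}
    - {"slide":[0.106,0,0.334],"delta_rot":[0,0,0],"jaw":1}
    - {"slide":[-0.99,-0.075,0.333],"delta_rot":[0,0,0],"jaw":1}
    - {"slide":[-0.99,-0.075,0.333],"delta_rot":[0,0,0],"jaw":1}
    - {"slide":[-0.99,-0.075,0.333],"delta_rot":[0,0,0],"jaw":1}
    - {"slide":[-0.99,-0.075,0.333],"delta_rot":[0,0,0],"jaw":1}

```text
t: 37.55
tool_pos: [0.5178, 0.1096, 0.0888]
eef_rot: [[0.005, 1.0, -0.002], [1.0, -0.005, 0.001], [0.001, -0.002, -1.0]]
wrist_force: [-0.7, 0.3, -1.8]
grip_width: 0.0516
grip_force: 30.0
```

>>> step_arm:
  targets:
    - {"slide":[-0.731,-0.05,-0.001],"delta_rot":[0,0,0],"jaw":1}
    - {"slide":[-0.731,-0.05,-0.001],"delta_rot":[0,0,0],"jaw":1}
    - {"slide":[-0.731,-0.05,-0.001],"delta_rot":[0,0,0],"jaw":1}
    - {"slide":[-0.731,-0.05,0.479],"delta_rot":[0,0,0],"jaw":1}
    - {"slide":[-0.731,-0.05,0.479],"delta_rot":[0,0,0],"jaw":1}
    - {"slide":[-0.731,-0.05,0.479],"delta_rot":[0,0,0],"jaw":1}
    - {"slide":[-0.731,-0.05,0.479],"delta_rot":[0,0,0],"jaw":0.25}
    - {"slide":[-0.731,-0.05,0.479],"delta_rot":[0,0,0],"jaw":0.25}
    - {"slide":[-0.731,-0.05,0.479],"delta_rot":[0,0,0],"jaw":0.25}
    - {"slide":[-0.731,-0.05,0.479],"delta_rot":[0,0,0],"jaw":0.25}
    - {"slide":[-0.73,-0.05,-0.201],"delta_rot":[0,0,0],"jaw":0}
    - {"slide":[-0.73,-0.05,-0.201],"delta_rot":[0,0,0],"jaw":0}

```text
t: 39.05
tool_pos: [0.5116, 0.002, 0.1219]
eef_rot: [[0.001, 1.0, 0.002], [1.0, -0.001, 0.0], [0.0, 0.002, -1.0]]
wrist_force: [0.2, -0.4, -0.7]
grip_width: 0.0869
grip_force: 0.0
```

Run:
```python
from h import *
obs(); cases()
stage1([.4195,.360],94,[.47,.33])
```

```text
t 39.05 pos [0.5116 0.002  0.1219] z [ 0.002  0.    -1.   ] y [ 1.    -0.001  0.002] j [-1.340e+01  5.500e+00  1.074e+02  1.000e-01  6.700e+01 -1.330e+01] F [ 0.2 -0.4 -0.7] w 0.0869 gf 0.0
top 0.97 [ 512.4 -150.9] [100.1  52.1] 89.5 z 0.03 BLUE
top 0.82 [421.7 361.2] [100.   52.1] -85.1 z 0.03 grey
top 0.64 [ 425.7 -173.6] [100.2  50.5] -89.8 z 0.03 BLUE
top 0.52 [492.5  19. ] [104.1  63.3] 66.3 z 0.03 BLUE
side 0.97 [509.1   7.7] [103.   49.5] -89.4 z 0.03 BLUE
side 0.89 [417.3 361. ] [104.7  51.9] -85.3 z 0.029 grey
side 0.8 [ 421.4 -176.2] [101.4  52.2] 89.7 z 0.03 BLUE
side 0.69 [ 509.  -152.7] [102.2  50.8] -89.6 z 0.03 BLUE
side 0.35 [ 432.3 -336.7] [124.8  30.3] 82.6 z 0.02 grey
CALL
3 x slide [0.982, -0.238, 0.001] rot [0.0, 0.0, -0.009] jaw 0
CALL
3 x slide [0.968, -0.206, 0.001] rot [0.0, 0.0, -0.008] jaw 0
CALL
2 x slide [0.649, -0.12, 0.0] rot [0.0, 0.0, -0.005] jaw 0
3 x slide [0.648, -0.12, 0.694] rot [0.0, 0.0, -0.005] jaw 0
7 x slide [0.648, -0.12, 0.694] rot [0.0, 0.0, -0.005] jaw 1
3 x slide [0.649, -0.12, -0.333] rot [0.0, 0.0, -0.005] jaw 1
CALL
10 x slide [-0.422, 0.322, -0.134] rot [-0.017, 0.5, 0.017] jaw 1
3 x slide [-0.429, 0.322, 0.543] rot [-0.017, 0.5, 0.017] jaw 1
3 x slide [-0.429, 0.322, 0.57] rot [-0.017, 0.5, 0.017] jaw 1
CALL
5 x slide [0.0, 0.0, -0.001] rot [0.0, 0.0, 0.0] jaw 0.3
2 x slide [0.001, 0.0, -0.494] rot [0.0, 0.0, 0.0] jaw 0
5 x slide [0.704, -0.001, -0.493] rot [0.0, -0.25, 0.0] jaw 0
5 x slide [0.704, 0.0, 0.007] rot [0.0, -0.5, 0.0] jaw 0
```

The case I placed first was knocked to (0.424, −0.175), so I'll put it back later. Now case B.

>>> step_arm:
  targets:
    - {"slide":[0.982,-0.238,0.001],"delta_rot":[0,0,-0.009],"jaw":0}
    - {"slide":[0.982,-0.238,0.001],"delta_rot":[0,0,-0.009],"jaw":0}
    - {"slide":[0.982,-0.238,0.001],"delta_rot":[0,0,-0.009],"jaw":0}

```text
t: 39.62
tool_pos: [0.4725, 0.1519, 0.1172]
eef_rot: [[-0.03, 1.0, -0.005], [1.0, 0.03, 0.001], [0.001, -0.005, -1.0]]
wrist_force: [0.5, -0.1, -0.2]
grip_width: 0.092
grip_force: 0.0
```

>>> step_arm:
  targets:
    - {"slide":[0.968,-0.206,0.001],"delta_rot":[0,0,-0.008],"jaw":0}
    - {"slide":[0.968,-0.206,0.001],"delta_rot":[0,0,-0.008],"jaw":0}
    - {"slide":[0.968,-0.206,0.001],"delta_rot":[0,0,-0.008],"jaw":0}

```text
t: 40.0
tool_pos: [0.4376, 0.296, 0.1171]
eef_rot: [[-0.056, 0.998, -0.004], [0.998, 0.056, -0.0], [-0.0, -0.004, -1.0]]
wrist_force: [0.0, 0.2, 0.4]
grip_width: 0.0919
grip_force: 0.0
```

>>> step_arm:
  targets:
    - {"slide":[0.649,-0.12,0],"delta_rot":[0,0,-0.005],"jaw":0}
    - {"slide":[0.649,-0.12,0],"delta_rot":[0,0,-0.005],"jaw":0}
    - {"slide":[0.648,-0.12,0.694],"delta_rot":[0,0,-0.005],"jaw":0}
    - {"slide":[0.648,-0.12,0.694],"delta_rot":[0,0,-0.005],"jaw":0}
    - {"slide":[0.648,-0.12,0.694],"delta_rot":[0,0,-0.005],"jaw":0}
    - {"slide":[0.648,-0.12,0.694],"delta_rot":[0,0,-0.005],"jaw":1}
    - {"slide":[0.648,-0.12,0.694],"delta_rot":[0,0,-0.005],"jaw":1}
    - {"slide":[0.648,-0.12,0.694],"delta_rot":[0,0,-0.005],"jaw":1}
    - {"slide":[0.648,-0.12,0.694],"delta_rot":[0,0,-0.005],"jaw":1}
    - {"slide":[0.648,-0.12,0.694],"delta_rot":[0,0,-0.005],"jaw":1}
    - {"slide":[0.648,-0.12,0.694],"delta_rot":[0,0,-0.005],"jaw":1}
    - {"slide":[0.648,-0.12,0.694],"delta_rot":[0,0,-0.005],"jaw":1}
    - {"slide":[0.649,-0.12,-0.333],"delta_rot":[0,0,-0.005],"jaw":1}
    - {"slide":[0.649,-0.12,-0.333],"delta_rot":[0,0,-0.005],"jaw":1}
    - {"slide":[0.649,-0.12,-0.333],"delta_rot":[0,0,-0.005],"jaw":1}

```text
t: 41.88
tool_pos: [0.4189, 0.3911, 0.1739]
eef_rot: [[-0.068, 0.998, 0.005], [0.998, 0.068, 0.004], [0.004, 0.005, -1.0]]
wrist_force: [0.9, 0.3, -1.6]
grip_width: 0.0519
grip_force: 29.9
```

>>> step_arm:
  targets:
    - {"slide":[-0.422,0.322,-0.134],"delta_rot":[-0.017,0.5,0.017],"jaw":1}
    - {"slide":[-0.422,0.322,-0.134],"delta_rot":[-0.017,0.5,0.017],"jaw":1}
    - {"slide":[-0.422,0.322,-0.134],"delta_rot":[-0.017,0.5,0.017],"jaw":1}
    - {"slide":[-0.422,0.322,-0.134],"delta_rot":[-0.017,0.5,0.017],"jaw":1}
    - {"slide":[-0.422,0.322,-0.134],"delta_rot":[-0.017,0.5,0.017],"jaw":1}
    - {"slide":[-0.422,0.322,-0.134],"delta_rot":[-0.017,0.5,0.017],"jaw":1}
    - {"slide":[-0.422,0.322,-0.134],"delta_rot":[-0.017,0.5,0.017],"jaw":1}
    - {"slide":[-0.422,0.322,-0.134],"delta_rot":[-0.017,0.5,0.017],"jaw":1}
    - {"slide":[-0.422,0.322,-0.134],"delta_rot":[-0.017,0.5,0.017],"jaw":1}
    - {"slide":[-0.422,0.322,-0.134],"delta_rot":[-0.017,0.5,0.017],"jaw":1}
    - {"slide":[-0.429,0.322,0.543],"delta_rot":[-0.017,0.5,0.017],"jaw":1}
    - {"slide":[-0.429,0.322,0.543],"delta_rot":[-0.017,0.5,0.017],"jaw":1}
    - {"slide":[-0.429,0.322,0.543],"delta_rot":[-0.017,0.5,0.017],"jaw":1}
    - {"slide":[-0.429,0.322,0.57],"delta_rot":[-0.017,0.5,0.017],"jaw":1}
    - {"slide":[-0.429,0.322,0.57],"delta_rot":[-0.017,0.5,0.017],"jaw":1}
    - {"slide":[-0.429,0.322,0.57],"delta_rot":[-0.017,0.5,0.017],"jaw":1}

```text
t: 43.88
tool_pos: [0.4705, 0.3292, 0.0852]
eef_rot: [[-0.002, 1.0, -0.0], [-0.001, 0.0, 1.0], [1.0, 0.002, 0.001]]
wrist_force: [0.2, -0.1, -1.4]
grip_width: 0.0513
grip_force: 29.9
```

Run:
```python
from h import *
obs()
for cam in ("side","top"):
    p,d=cams.camera(cam); C=cloud(cam,d); m=(np.abs(C[...,0]-.47)<.03)&(np.abs(C[...,1]-.33)<.04)&(C[...,2]>.05)&(C[...,2]<.14)&(d>0); print(cam,m.sum(), np.percentile(C[m],[5,95],axis=0).round(3) if m.any() else "")
stage2([.47,.33],[.47,.265])
```

```text
t 43.88 pos [0.4705 0.3292 0.0852] z [-0.     1.     0.001] y [1.    0.    0.002] j [-12.9  44.6 109.4  78.3  95.7 -64.7] F [ 0.2 -0.1 -1.4] w 0.0513 gf 29.9
side 397 [[0.444 0.312 0.054]
 [0.492 0.335 0.109]]
top 431 [[0.443 0.302 0.06 ]
 [0.498 0.338 0.111]]
CALL
3 x slide [-0.001, 0.0, 0.787] rot [0.0, 0.0, 0.0] jaw 0
6 x slide [-0.001, 0.0, 0.787] rot [0.0, 0.0, 0.0] jaw 1
2 x slide [-0.001, 0.0, 0.587] rot [0.0, 0.0, 0.0] jaw 1
8 x slide [-0.434, 0.0, 0.69] rot [0.0, 0.388, 0.0] jaw 1
CALL
3 x slide [-0.313, 0.0, 0.114] rot [0.0, 0.0, 0.0] jaw 1
5 x slide [-0.313, 0.0, 0.114] rot [0.0, 0.0, 0.0] jaw 0.25
2 x slide [0.187, 0.0, -0.14] rot [0.0, 0.0, 0.0] jaw 0.0
8 x slide [0.324, 0.0, -0.154] rot [0.0, -0.388, 0.0] jaw 0
```

>>> step_arm:
  targets:
    - {"slide":[0,0,-0.001],"delta_rot":[0,0,0],"jaw":0.3}
    - {"slide":[0,0,-0.001],"delta_rot":[0,0,0],"jaw":0.3}
    - {"slide":[0,0,-0.001],"delta_rot":[0,0,0],"jaw":0.3}
    - {"slide":[0,0,-0.001],"delta_rot":[0,0,0],"jaw":0.3}
    - {"slide":[0,0,-0.001],"delta_rot":[0,0,0],"jaw":0.3}
    - {"slide":[0.001,0,-0.494],"delta_rot":[0,0,0],"jaw":0}
    - {"slide":[0.001,0,-0.494],"delta_rot":[0,0,0],"jaw":0}
    - {"slide":[0.704,-0.001,-0.493],"delta_rot":[0,-0.25,0],"jaw":0}
    - {"slide":[0.704,-0.001,-0.493],"delta_rot":[0,-0.25,0],"jaw":0}
    - {"slide":[0.704,-0.001,-0.493],"delta_rot":[0,-0.25,0],"jaw":0}
    - {"slide":[0.704,-0.001,-0.493],"delta_rot":[0,-0.25,0],"jaw":0}
    - {"slide":[0.704,-0.001,-0.493],"delta_rot":[0,-0.25,0],"jaw":0}
    - {"slide":[0.704,0,0.007],"delta_rot":[0,-0.5,0],"jaw":0}
    - {"slide":[0.704,0,0.007],"delta_rot":[0,-0.5,0],"jaw":0}
    - {"slide":[0.704,0,0.007],"delta_rot":[0,-0.5,0],"jaw":0}
    - {"slide":[0.704,0,0.007],"delta_rot":[0,-0.5,0],"jaw":0}
    - {"slide":[0.704,0,0.007],"delta_rot":[0,-0.5,0],"jaw":0}

```text
t: 46.1
tool_pos: [0.4688, 0.3328, 0.1899]
eef_rot: [[-0.005, 1.0, 0.0], [1.0, 0.005, -0.0], [-0.0, 0.0, -1.0]]
wrist_force: [0.5, 0.5, -0.1]
grip_width: 0.0919
grip_force: 0.0
```

>>> step_arm:
  targets:
    - {"slide":[-0.001,0,0.787],"delta_rot":[0,0,0],"jaw":0}
    - {"slide":[-0.001,0,0.787],"delta_rot":[0,0,0],"jaw":0}
    - {"slide":[-0.001,0,0.787],"delta_rot":[0,0,0],"jaw":0}
    - {"slide":[-0.001,0,0.787],"delta_rot":[0,0,0],"jaw":1}
    - {"slide":[-0.001,0,0.787],"delta_rot":[0,0,0],"jaw":1}
    - {"slide":[-0.001,0,0.787],"delta_rot":[0,0,0],"jaw":1}
    - {"slide":[-0.001,0,0.787],"delta_rot":[0,0,0],"jaw":1}
    - {"slide":[-0.001,0,0.787],"delta_rot":[0,0,0],"jaw":1}
    - {"slide":[-0.001,0,0.787],"delta_rot":[0,0,0],"jaw":1}
    - {"slide":[-0.001,0,0.587],"delta_rot":[0,0,0],"jaw":1}
    - {"slide":[-0.001,0,0.587],"delta_rot":[0,0,0],"jaw":1}
    - {"slide":[-0.434,0,0.69],"delta_rot":[0,0.388,0],"jaw":1}
    - {"slide":[-0.434,0,0.69],"delta_rot":[0,0.388,0],"jaw":1}
    - {"slide":[-0.434,0,0.69],"delta_rot":[0,0.388,0],"jaw":1}
    - {"slide":[-0.434,0,0.69],"delta_rot":[0,0.388,0],"jaw":1}
    - {"slide":[-0.434,0,0.69],"delta_rot":[0,0.388,0],"jaw":1}
    - {"slide":[-0.434,0,0.69],"delta_rot":[0,0.388,0],"jaw":1}
    - {"slide":[-0.434,0,0.69],"delta_rot":[0,0.388,0],"jaw":1}
    - {"slide":[-0.434,0,0.69],"delta_rot":[0,0.388,0],"jaw":1}

```text
t: 48.48
tool_pos: [0.4685, 0.2648, 0.0832]
eef_rot: [[0.007, 1.0, -0.001], [0.344, -0.002, 0.939], [0.939, -0.007, -0.344]]
wrist_force: [0.5, 0.0, -0.8]
grip_width: 0.0523
grip_force: 29.9
```

>>> step_arm:
  targets:
    - {"slide":[-0.313,0,0.114],"delta_rot":[0,0,0],"jaw":1}
    - {"slide":[-0.313,0,0.114],"delta_rot":[0,0,0],"jaw":1}
    - {"slide":[-0.313,0,0.114],"delta_rot":[0,0,0],"jaw":1}
    - {"slide":[-0.313,0,0.114],"delta_rot":[0,0,0],"jaw":0.25}
    - {"slide":[-0.313,0,0.114],"delta_rot":[0,0,0],"jaw":0.25}
    - {"slide":[-0.313,0,0.114],"delta_rot":[0,0,0],"jaw":0.25}
    - {"slide":[-0.313,0,0.114],"delta_rot":[0,0,0],"jaw":0.25}
    - {"slide":[-0.313,0,0.114],"delta_rot":[0,0,0],"jaw":0.25}
    - {"slide":[0.187,0,-0.14],"delta_rot":[0,0,0],"jaw":0}
    - {"slide":[0.187,0,-0.14],"delta_rot":[0,0,0],"jaw":0}
    - {"slide":[0.324,0,-0.154],"delta_rot":[0,-0.388,0],"jaw":0}
    - {"slide":[0.324,0,-0.154],"delta_rot":[0,-0.388,0],"jaw":0}
    - {"slide":[0.324,0,-0.154],"delta_rot":[0,-0.388,0],"jaw":0}
    - {"slide":[0.324,0,-0.154],"delta_rot":[0,-0.388,0],"jaw":0}
    - {"slide":[0.324,0,-0.154],"delta_rot":[0,-0.388,0],"jaw":0}
    - {"slide":[0.324,0,-0.154],"delta_rot":[0,-0.388,0],"jaw":0}
    - {"slide":[0.324,0,-0.154],"delta_rot":[0,-0.388,0],"jaw":0}
    - {"slide":[0.324,0,-0.154],"delta_rot":[0,-0.388,0],"jaw":0}

```text
t: 50.72
tool_pos: [0.4693, 0.2616, 0.1394]
eef_rot: [[-0.003, 1.0, -0.001], [1.0, 0.003, 0.002], [0.002, -0.001, -1.0]]
wrist_force: [-0.6, 0.2, 0.4]
grip_width: 0.0918
grip_force: 0.0
```

Run:
```python
from h import *
obs(); cases()
place([.470,.276],[.407,.002])
place([.424,-.174],[.407,-.156])
```

```text
t 50.73 pos [0.4693 0.2616 0.1394] z [-0.001  0.002 -1.   ] y [ 1.     0.003 -0.001] j [1.620e+01 8.100e+00 1.024e+02 1.000e-01 6.950e+01 1.590e+01] F [-0.6  0.2  0.4] w 0.0918 gf 0.0
top 0.93 [464.7 256.5] [67.7 52.2] 1.2 z 0.03 grey
top 0.83 [ 425.6 -173.6] [99.9 50.4] -89.9 z 0.03 BLUE
top 0.67 [ 512.1 -151. ] [100.1  52. ] -89.9 z 0.03 BLUE
top 0.59 [512.8   9.2] [97.7 50.1] 89.9 z 0.03 BLUE
side 0.94 [507.5   7.5] [103.9  48.4] 88.8 z 0.03 BLUE
side 0.92 [ 508.9 -153.9] [101.4  50.9] -89.7 z 0.03 BLUE
side 0.83 [ 421.5 -177.3] [98.9 50.9] -88.3 z 0.03 BLUE
side 0.69 [468.  277.4] [99.3 50.7] -89.6 z 0.03 BLUE
CALL
3 x slide [0.105, 0.0, 0.827] rot [0.0, 0.0, 0.0] jaw 0
6 x slide [0.105, 0.0, 0.827] rot [0.0, 0.0, 0.0] jaw 1
2 x slide [0.106, 0.0, 0.334] rot [0.0, 0.0, 0.0] jaw 1
4 x slide [-0.99, -0.253, 0.332] rot [0.0, 0.0, 0.0] jaw 1
CALL
3 x slide [-0.73, -0.168, -0.001] rot [0.0, 0.0, 0.0] jaw 1
3 x slide [-0.731, -0.168, 0.479] rot [0.0, 0.0, 0.0] jaw 1
4 x slide [-0.731, -0.168, 0.479] rot [0.0, 0.0, 0.0] jaw 0.25
3 x slide [-0.73, -0.168, -0.201] rot [0.0, 0.0, 0.0] jaw 0
CALL
4 x slide [-0.987, 0.095, 0.581] rot [0.0, 0.0, 0.0] jaw 0
CALL
2 x slide [-0.188, 0.018, 0.111] rot [0.0, 0.0, 0.0] jaw 0
6 x slide [-0.188, 0.018, 0.111] rot [0.0, 0.0, 0.0] jaw 1
2 x slide [-0.187, 0.018, -0.383] rot [0.0, 0.0, 0.0] jaw 1
2 x slide [-0.067, -0.095, -0.383] rot [0.0, 0.0, 0.0] jaw 1
3 x slide [-0.067, -0.095, 0.097] rot [0.0, 0.0, 0.0] jaw 1
4 x slide [-0.067, -0.095, 0.097] rot [0.0, 0.0, 0.0] jaw 0.25
CALL
2 x slide [0.001, 0.0, -0.68] rot [0.0, 0.0, 0.0] jaw 0
```

>>> step_arm:
  targets:
    - {"slide":[0.105,0,0.827],"delta_rot":[0,0,0],"jaw":0}
    - {"slide":[0.105,0,0.827],"delta_rot":[0,0,0],"jaw":0}
    - {"slide":[0.105,0,0.827],"delta_rot":[0,0,0],"jaw":0}
    - {"slide":[0.105,0,0.827],"delta_rot":[0,0,0],"jaw":1}
    - {"slide":[0.105,0,0.827],"delta_rot":[0,0,0],"jaw":1}
    - {"slide":[0.105,0,0.827],"delta_rot":[0,0,0],"jaw":1}
    - {"slide":[0.105,0,0.827],"delta_rot":[0,0,0],"jaw":1}
    - {"slide":[0.105,0,0.827],"delta_rot":[0,0,0],"jaw":1}
    - {"slide":[0.105,0,0.827],"delta_rot":[0,0,0],"jaw":1}
    - {"slide":[0.106,0,0.334],"delta_rot":[0,0,0],"jaw":1}
    - {"slide":[0.106,0,0.334],"delta_rot":[0,0,0],"jaw":1}
    - {"slide":[-0.99,-0.253,0.332],"delta_rot":[0,0,0],"jaw":1}
    - {"slide":[-0.99,-0.253,0.332],"delta_rot":[0,0,0],"jaw":1}
    - {"slide":[-0.99,-0.253,0.332],"delta_rot":[0,0,0],"jaw":1}
    - {"slide":[-0.99,-0.253,0.332],"delta_rot":[0,0,0],"jaw":1}

```text
t: 52.8
tool_pos: [0.4307, 0.1098, 0.0886]
eef_rot: [[0.004, 1.0, -0.002], [1.0, -0.004, 0.001], [0.001, -0.002, -1.0]]
wrist_force: [0.4, 0.2, -0.8]
grip_width: 0.0515
grip_force: 30.0
```

>>> step_arm:
  targets:
    - {"slide":[-0.73,-0.168,-0.001],"delta_rot":[0,0,0],"jaw":1}
    - {"slide":[-0.73,-0.168,-0.001],"delta_rot":[0,0,0],"jaw":1}
    - {"slide":[-0.73,-0.168,-0.001],"delta_rot":[0,0,0],"jaw":1}
    - {"slide":[-0.731,-0.168,0.479],"delta_rot":[0,0,0],"jaw":1}
    - {"slide":[-0.731,-0.168,0.479],"delta_rot":[0,0,0],"jaw":1}
    - {"slide":[-0.731,-0.168,0.479],"delta_rot":[0,0,0],"jaw":1}
    - {"slide":[-0.731,-0.168,0.479],"delta_rot":[0,0,0],"jaw":0.25}
    - {"slide":[-0.731,-0.168,0.479],"delta_rot":[0,0,0],"jaw":0.25}
    - {"slide":[-0.731,-0.168,0.479],"delta_rot":[0,0,0],"jaw":0.25}
    - {"slide":[-0.731,-0.168,0.479],"delta_rot":[0,0,0],"jaw":0.25}
    - {"slide":[-0.73,-0.168,-0.201],"delta_rot":[0,0,0],"jaw":0.25}
    - {"slide":[-0.73,-0.168,-0.201],"delta_rot":[0,0,0],"jaw":0.25}
    - {"slide":[-0.73,-0.168,-0.201],"delta_rot":[0,0,0],"jaw":0.25}

```text
t: 54.42
tool_pos: [0.4095, 0.0014, 0.1229]
eef_rot: [[-0.0, 1.0, 0.007], [1.0, 0.0, -0.001], [-0.001, 0.007, -1.0]]
wrist_force: [-0.5, -0.2, -0.5]
grip_width: 0.0689
grip_force: 0.0
```

Run:
```python
from h import *
obs(); cases()
json.dump([[.407,.002,.12],down(0).tolist()],open(F,"w")); R=down(0); c=[.423,-.174]; d=[.407,-.156]
plan([(c+[.10],R,.25),(c+[.017],R,.25,1),(c+[.017],R,1,3),(c+[.05],R,1),(d+[.05],R,1),(d+[.018],R,1,1),(d+[.018],R,.25,2),(d+[.12],R,.25)])
```

```text
t 54.42 pos [0.4095 0.0014 0.1229] z [ 0.007 -0.001 -1.   ] y [1.    0.    0.007] j [-1.690e+01 -1.100e+01  1.231e+02  1.000e-01  6.750e+01 -1.690e+01] F [-0.5 -0.2 -0.5] w 0.0689 gf 0.0
top 0.88 [ 512.2 -151.1] [100.2  51.8] -89.9 z 0.03 BLUE
top 0.81 [ 425.6 -173.7] [99.5 50.5] -89.8 z 0.03 BLUE
side 0.92 [ 508.9 -152.8] [101.9  50.8] -89.6 z 0.03 BLUE
side 0.76 [ 421.4 -175.7] [102.7  52.3] 89.6 z 0.03 BLUE
side 0.75 [509.5   7.1] [103.3  50.2] -89.4 z 0.03 BLUE
side 0.6 [404.8   6.4] [102.5  51.9] -89.8 z 0.03 BLUE
CALL
3 x slide [-0.986, 0.09, 0.112] rot [0.0, 0.0, 0.0] jaw 0.25
CALL
2 x slide [-0.187, 0.017, 0.021] rot [0.0, 0.0, 0.0] jaw 0.25
3 x slide [-0.187, 0.017, 0.575] rot [0.0, 0.0, 0.0] jaw 0.25
5 x slide [-0.187, 0.017, 0.575] rot [0.0, 0.0, 0.0] jaw 1
2 x slide [-0.187, 0.017, 0.355] rot [0.0, 0.0, 0.0] jaw 1
2 x slide [-0.067, -0.09, 0.355] rot [0.0, 0.0, 0.0] jaw 1
3 x slide [-0.067, -0.09, 0.568] rot [0.0, 0.0, 0.0] jaw 1
CALL
4 x slide [0.0, 0.0, 0.0] rot [0.0, 0.0, 0.0] jaw 0.25
3 x slide [0.0, 0.0, -0.68] rot [0.0, 0.0, 0.0] jaw 0.25
```

>>> step_arm:
  targets:
    - {"slide":[-0.986,0.09,0.112],"delta_rot":[0,0,0],"jaw":0.25}
    - {"slide":[-0.986,0.09,0.112],"delta_rot":[0,0,0],"jaw":0.25}
    - {"slide":[-0.986,0.09,0.112],"delta_rot":[0,0,0],"jaw":0.25}

```text
t: 55.0
tool_pos: [0.4194, -0.1477, 0.1008]
eef_rot: [[0.003, 1.0, -0.003], [1.0, -0.003, 0.003], [0.003, -0.003, -1.0]]
wrist_force: [-0.2, -0.2, 0.2]
grip_width: 0.0688
grip_force: 0.0
```

>>> step_arm:
  targets:
    - {"slide":[-0.187,0.017,0.021],"delta_rot":[0,0,0],"jaw":0.25}
    - {"slide":[-0.187,0.017,0.021],"delta_rot":[0,0,0],"jaw":0.25}
    - {"slide":[-0.187,0.017,0.575],"delta_rot":[0,0,0],"jaw":0.25}
    - {"slide":[-0.187,0.017,0.575],"delta_rot":[0,0,0],"jaw":0.25}
    - {"slide":[-0.187,0.017,0.575],"delta_rot":[0,0,0],"jaw":0.25}
    - {"slide":[-0.187,0.017,0.575],"delta_rot":[0,0,0],"jaw":1}
    - {"slide":[-0.187,0.017,0.575],"delta_rot":[0,0,0],"jaw":1}
    - {"slide":[-0.187,0.017,0.575],"delta_rot":[0,0,0],"jaw":1}
    - {"slide":[-0.187,0.017,0.575],"delta_rot":[0,0,0],"jaw":1}
    - {"slide":[-0.187,0.017,0.575],"delta_rot":[0,0,0],"jaw":1}
    - {"slide":[-0.187,0.017,0.355],"delta_rot":[0,0,0],"jaw":1}
    - {"slide":[-0.187,0.017,0.355],"delta_rot":[0,0,0],"jaw":1}
    - {"slide":[-0.067,-0.09,0.355],"delta_rot":[0,0,0],"jaw":1}
    - {"slide":[-0.067,-0.09,0.355],"delta_rot":[0,0,0],"jaw":1}
    - {"slide":[-0.067,-0.09,0.568],"delta_rot":[0,0,0],"jaw":1}
    - {"slide":[-0.067,-0.09,0.568],"delta_rot":[0,0,0],"jaw":1}
    - {"slide":[-0.067,-0.09,0.568],"delta_rot":[0,0,0],"jaw":1}

```text
t: 57.12
tool_pos: [0.4067, -0.1557, 0.0169]
eef_rot: [[-0.0, 1.0, -0.001], [1.0, 0.0, 0.002], [0.002, -0.001, -1.0]]
wrist_force: [-0.0, -0.1, -2.1]
grip_width: 0.0514
grip_force: 30.0
```

>>> step_arm:
  targets:
    - {"slide":[0,0,0],"delta_rot":[0,0,0],"jaw":0.25}
    - {"slide":[0,0,0],"delta_rot":[0,0,0],"jaw":0.25}
    - {"slide":[0,0,0],"delta_rot":[0,0,0],"jaw":0.25}
    - {"slide":[0,0,0],"delta_rot":[0,0,0],"jaw":0.25}
    - {"slide":[0,0,-0.68],"delta_rot":[0,0,0],"jaw":0.25}
    - {"slide":[0,0,-0.68],"delta_rot":[0,0,0],"jaw":0.25}
    - {"slide":[0,0,-0.68],"delta_rot":[0,0,0],"jaw":0.25}

```text
t: 58.0
tool_pos: [0.4092, -0.1574, 0.1228]
eef_rot: [[-0.0, 1.0, 0.006], [1.0, 0.001, -0.003], [-0.003, 0.006, -1.0]]
wrist_force: [-0.3, -0.3, -0.2]
grip_width: 0.069
grip_force: 0.0
```

Run:
```python
from h import *
obs()
rel=-10; p,R=head(38.7,-9.5,rel)
plan([([.45,-.22,.22],down(-20),0),([.52,-.30,.33],down(-40),0),(p-.10*R[:,2],R,0),(p,R,0,1)])
print("---grip"); 
n=12; W=[(p,R,1,6)]+[(*head(38.7+(113-38.7)*i/n,-9.5,rel),1,0) for i in range(1,n+1)]+[(*head(113,-9.5+46.6*i/8,rel),1,0) for i in range(1,9)]
plan(W)
```

```text
t 58.0 pos [ 0.4092 -0.1574  0.1228] z [ 0.006 -0.003 -1.   ] y [1.    0.001 0.006] j [-3.700e+01 -6.100e+00  1.188e+02  1.000e-01  6.690e+01 -3.700e+01] F [-0.3 -0.3 -0.2] w 0.069 gf 0.0
CALL
3 x slide [-0.427, 0.287, -0.667] rot [0.0, 0.0, 0.111] jaw 0
2 x slide [-0.662, 0.492, -0.99] rot [0.0, 0.0, 0.16] jaw 0
CALL
2 x slide [-0.136, 0.373, -0.41] rot [0.0, 0.0, 0.062] jaw 0
3 x slide [-0.39, 0.644, -0.119] rot [-0.021, 0.107, 0.124] jaw 0
3 x slide [-0.184, 0.729, 0.51] rot [-0.021, 0.107, 0.124] jaw 0
---grip
CALL
8 x slide [0.0, 0.0, 0.0] rot [0.0, 0.0, 0.0] jaw 1
2 x slide [0.0, 0.003, 0.0] rot [0.011, 0.0, -0.033] jaw 1
2 x slide [0.0, 0.005, 0.0] rot [0.023, 0.0, -0.065] jaw 1
2 x slide [0.001, 0.007, 0.0] rot [0.034, 0.0, -0.098] jaw 1
2 x slide [0.002, 0.01, 0.0] rot [0.046, 0.0, -0.13] jaw 1
2 x slide [0.003, 0.012, 0.001] rot [0.057, 0.0, -0.162] jaw 1
2 x slide [0.004, 0.014, 0.001] rot [0.069, 0.0, -0.195] jaw 1
CALL
2 x slide [0.0, 0.003, 0.0] rot [0.011, 0.0, -0.032] jaw 1
2 x slide [0.001, 0.005, 0.0] rot [0.023, 0.0, -0.065] jaw 1
2 x slide [0.001, 0.007, 0.001] rot [0.034, 0.0, -0.097] jaw 1
2 x slide [0.002, 0.01, 0.001] rot [0.046, 0.0, -0.129] jaw 1
2 x slide [0.003, 0.012, 0.001] rot [0.057, 0.0, -0.162] jaw 1
2 x slide [0.005, 0.014, 0.002] rot [0.069, 0.0, -0.194] jaw 1
2 x slide [0.021, 0.001, 0.006] rot [0.059, -0.031, -0.198] jaw 1
2 x slide [0.038, -0.012, 0.013] rot [0.049, -0.063, -0.201] jaw 1
2 x slide [0.053, -0.025, 0.022] rot [0.039, -0.094, -0.203] jaw 1
2 x slide [0.067, -0.038, 0.033] rot [0.028, -0.125, -0.206] jaw 1
CALL
2 x slide [0.021, 0.0, 0.006] rot [0.0, -0.032, 0.0] jaw 1
2 x slide [0.041, 0.0, 0.014] rot [0.0, -0.065, 0.0] jaw 1
2 x slide [0.06, 0.0, 0.024] rot [0.0, -0.097, 0.0] jaw 1
2 x slide [0.078, 0.0, 0.037] rot [0.0, -0.129, 0.0] jaw 1
```

>>> step_arm:
  targets:
    - {"slide":[-0.427,0.287,-0.667],"delta_rot":[0,0,0.111],"jaw":0}
    - {"slide":[-0.427,0.287,-0.667],"delta_rot":[0,0,0.111],"jaw":0}
    - {"slide":[-0.427,0.287,-0.667],"delta_rot":[0,0,0.111],"jaw":0}
    - {"slide":[-0.662,0.492,-0.99],"delta_rot":[0,0,0.16],"jaw":0}
    - {"slide":[-0.662,0.492,-0.99],"delta_rot":[0,0,0.16],"jaw":0}

```text
t: 58.62
tool_pos: [0.4817, -0.2565, 0.2679]
eef_rot: [[0.482, 0.876, 0.001], [0.876, -0.482, 0.0], [0.001, 0.001, -1.0]]
wrist_force: [0.4, -0.2, -0.2]
grip_width: 0.092
grip_force: 0.0
```

>>> step_arm:
  targets:
    - {"slide":[-0.136,0.373,-0.41],"delta_rot":[0,0,0.062],"jaw":0}
    - {"slide":[-0.136,0.373,-0.41],"delta_rot":[0,0,0.062],"jaw":0}
    - {"slide":[-0.39,0.644,-0.119],"delta_rot":[-0.021,0.107,0.124],"jaw":0}
    - {"slide":[-0.39,0.644,-0.119],"delta_rot":[-0.021,0.107,0.124],"jaw":0}
    - {"slide":[-0.39,0.644,-0.119],"delta_rot":[-0.021,0.107,0.124],"jaw":0}
    - {"slide":[-0.184,0.729,0.51],"delta_rot":[-0.021,0.107,0.124],"jaw":0}
    - {"slide":[-0.184,0.729,0.51],"delta_rot":[-0.021,0.107,0.124],"jaw":0}
    - {"slide":[-0.184,0.729,0.51],"delta_rot":[-0.021,0.107,0.124],"jaw":0}

```text
t: 59.62
tool_pos: [0.5625, -0.328, 0.1876]
eef_rot: [[0.735, 0.629, 0.254], [0.591, -0.777, 0.216], [0.333, -0.009, -0.943]]
wrist_force: [-0.2, -0.3, -0.1]
grip_width: 0.0921
grip_force: 0.0
```

Run:
```python
from h import *
obs(); print(head(38.7,-9.5,-10)[0]); cases()
a=cams.camera("side")[0][250:400,220:420]; b=cams.camera("top")[0][130:280,350:550]
cv2.imwrite("pics/g.png",cv2.resize(np.hstack([a,b])[:,:,::-1],(800,300),interpolation=cv2.INTER_CUBIC))
```

```text
t 59.62 pos [ 0.5625 -0.328   0.1876] z [ 0.254  0.216 -0.943] y [ 0.629 -0.777 -0.009] j [-50.4  18.7  86.2  20.1  76.3  -4.3] F [-0.2 -0.3 -0.1] w 0.0921 gf 0.0
[ 0.56332689 -0.33214156  0.19204122]
top 0.87 [408.8   6.6] [95.9 47.8] -89.8 z 0.03 BLUE
top 0.8 [ 512. -151.] [100.3  52.2] -89.9 z 0.031 BLUE
top 0.72 [511.9   9. ] [97.6 51.8] -90.0 z 0.03 BLUE
top 0.65 [ 408.1 -156.4] [100.1  50.1] -89.9 z 0.03 BLUE
side 0.4 [ 441.2 -327.8] [270.5  47.1] -72.8 z 0.023 grey
```

View pics/g.png

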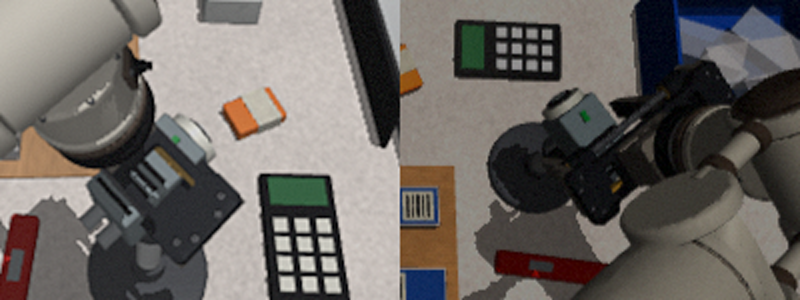

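The crops show the open fingers straddling the head from above, with the head between the pads. I'll grip it and swivel.

>>> step_arm:
  targets:
    - {"slide":[0,0,0],"delta_rot":[0,0,0],"jaw":1}
    - {"slide":[0,0,0],"delta_rot":[0,0,0],"jaw":1}
    - {"slide":[0,0,0],"delta_rot":[0,0,0],"jaw":1}
    - {"slide":[0,0,0],"delta_rot":[0,0,0],"jaw":1}
    - {"slide":[0,0,0],"delta_rot":[0,0,0],"jaw":1}
    - {"slide":[0,0,0],"delta_rot":[0,0,0],"jaw":1}
    - {"slide":[0,0,0],"delta_rot":[0,0,0],"jaw":1}
    - {"slide":[0,0,0],"delta_rot":[0,0,0],"jaw":1}
    - {"slide":[0,0.003,0],"delta_rot":[0.011,0,-0.033],"jaw":1}
    - {"slide":[0,0.003,0],"delta_rot":[0.011,0,-0.033],"jaw":1}
    - {"slide":[0,0.005,0],"delta_rot":[0.023,0,-0.065],"jaw":1}
    - {"slide":[0,0.005,0],"delta_rot":[0.023,0,-0.065],"jaw":1}
    - {"slide":[0.001,0.007,0],"delta_rot":[0.034,0,-0.098],"jaw":1}
    - {"slide":[0.001,0.007,0],"delta_rot":[0.034,0,-0.098],"jaw":1}
    - {"slide":[0.002,0.01,0],"delta_rot":[0.046,0,-0.13],"jaw":1}
    - {"slide":[0.002,0.01,0],"delta_rot":[0.046,0,-0.13],"jaw":1}
    - {"slide":[0.003,0.012,0.001],"delta_rot":[0.057,0,-0.162],"jaw":1}
    - {"slide":[0.003,0.012,0.001],"delta_rot":[0.057,0,-0.162],"jaw":1}
    - {"slide":[0.004,0.014,0.001],"delta_rot":[0.069,0,-0.195],"jaw":1}
    - {"slide":[0.004,0.014,0.001],"delta_rot":[0.069,0,-0.195],"jaw":1}
  grip_force: 30

```text
t: 62.42
tool_pos: [0.5643, -0.3325, 0.191]
eef_rot: [[0.23, 0.97, 0.078], [0.913, -0.243, 0.328], [0.337, -0.004, -0.942]]
wrist_force: [-7.0, 4.1, 3.5]
grip_width: 0.0502
grip_force: 30.0
```

Run:
```python
from h import *
obs(); print(head(38.7+74.3/2,-9.5,-10))
```

```text
t 62.42 pos [ 0.5643 -0.3325  0.191 ] z [ 0.078  0.328 -0.942] y [ 0.97  -0.243 -0.004] j [-48.8  28.5  73.   15.9  90.2 -36.3] F [-7.   4.1  3.5] w 0.0502 gf 30.0
(array([ 0.56516268, -0.33332125,  0.19204122]), array([[ 0.23043936,  0.96965905,  0.08160286],
       [ 0.91404085, -0.24446129,  0.32367884],
       [ 0.33380686,  0.        , -0.94264149]]))
```

>>> step_arm:
  targets:
    - {"slide":[0,0.003,0],"delta_rot":[0.011,0,-0.032],"jaw":1}
    - {"slide":[0,0.003,0],"delta_rot":[0.011,0,-0.032],"jaw":1}
    - {"slide":[0.001,0.005,0],"delta_rot":[0.023,0,-0.065],"jaw":1}
    - {"slide":[0.001,0.005,0],"delta_rot":[0.023,0,-0.065],"jaw":1}
    - {"slide":[0.001,0.007,0.001],"delta_rot":[0.034,0,-0.097],"jaw":1}
    - {"slide":[0.001,0.007,0.001],"delta_rot":[0.034,0,-0.097],"jaw":1}
    - {"slide":[0.002,0.01,0.001],"delta_rot":[0.046,0,-0.129],"jaw":1}
    - {"slide":[0.002,0.01,0.001],"delta_rot":[0.046,0,-0.129],"jaw":1}
    - {"slide":[0.003,0.012,0.001],"delta_rot":[0.057,0,-0.162],"jaw":1}
    - {"slide":[0.003,0.012,0.001],"delta_rot":[0.057,0,-0.162],"jaw":1}
    - {"slide":[0.005,0.014,0.002],"delta_rot":[0.069,0,-0.194],"jaw":1}
    - {"slide":[0.005,0.014,0.002],"delta_rot":[0.069,0,-0.194],"jaw":1}
    - {"slide":[0.021,0.001,0.006],"delta_rot":[0.059,-0.031,-0.198],"jaw":1}
    - {"slide":[0.021,0.001,0.006],"delta_rot":[0.059,-0.031,-0.198],"jaw":1}
    - {"slide":[0.038,-0.012,0.013],"delta_rot":[0.049,-0.063,-0.201],"jaw":1}
    - {"slide":[0.038,-0.012,0.013],"delta_rot":[0.049,-0.063,-0.201],"jaw":1}
    - {"slide":[0.053,-0.025,0.022],"delta_rot":[0.039,-0.094,-0.203],"jaw":1}
    - {"slide":[0.053,-0.025,0.022],"delta_rot":[0.039,-0.094,-0.203],"jaw":1}
    - {"slide":[0.067,-0.038,0.033],"delta_rot":[0.028,-0.125,-0.206],"jaw":1}
    - {"slide":[0.067,-0.038,0.033],"delta_rot":[0.028,-0.125,-0.206],"jaw":1}

```text
t: 64.92
tool_pos: [0.5614, -0.3226, 0.1892]
eef_rot: [[-0.389, 0.921, 0.027], [0.918, 0.39, -0.065], [-0.071, -0.001, -0.998]]
wrist_force: [-2.9, -6.1, -4.9]
grip_width: 0.05
grip_force: 30.0
```

>>> step_arm:
  targets:
    - {"slide":[0.021,0,0.006],"delta_rot":[0,-0.032,0],"jaw":1}
    - {"slide":[0.021,0,0.006],"delta_rot":[0,-0.032,0],"jaw":1}
    - {"slide":[0.041,0,0.014],"delta_rot":[0,-0.065,0],"jaw":1}
    - {"slide":[0.041,0,0.014],"delta_rot":[0,-0.065,0],"jaw":1}
    - {"slide":[0.06,0,0.024],"delta_rot":[0,-0.097,0],"jaw":1}
    - {"slide":[0.06,0,0.024],"delta_rot":[0,-0.097,0],"jaw":1}
    - {"slide":[0.078,0,0.037],"delta_rot":[0,-0.129,0],"jaw":1}
    - {"slide":[0.078,0,0.037],"delta_rot":[0,-0.129,0],"jaw":1}

```text
t: 65.92
tool_pos: [0.5566, -0.3111, 0.1826]
eef_rot: [[-0.348, 0.92, 0.178], [0.82, 0.391, -0.419], [-0.455, -0.0, -0.891]]
wrist_force: [-2.6, -5.8, -3.2]
grip_width: 0.0498
grip_force: 30.0
```

Run:
```python
from h import *
obs(); print(head(113,37.1,-10))
p,R=head(113,37.1,-10)
plan([(p,R,.2,3),(p-.11*R[:,2],R,0),([.50,-.14,.34],down(0),0)])
```

```text
t 65.92 pos [ 0.5566 -0.3111  0.1826] z [ 0.178 -0.419 -0.891] y [ 0.92   0.391 -0.   ] j [-32.8   6.7 102.8 -19.7  49.3 -45.6] F [-2.6 -5.8 -3.2] w 0.0498 gf 30.0
(array([ 0.55782319, -0.31073664,  0.18450377]), array([[-0.34783385,  0.92050485,  0.17799558],
       [ 0.81944521,  0.39073113, -0.4193313 ],
       [-0.45554491,  0.        , -0.8902128 ]]))
CALL
5 x slide [0.0, 0.0, -0.001] rot [0.0, 0.0, 0.0] jaw 0.2
3 x slide [0.001, 0.001, -0.734] rot [0.0, 0.0, 0.0] jaw 0
2 x slide [0.215, 0.034, -0.998] rot [0.011, 0.053, 0.045] jaw 0
CALL
3 x slide [0.458, -0.017, -0.401] rot [0.019, 0.095, 0.081] jaw 0
```

>>> step_arm:
  targets:
    - {"slide":[0,0,-0.001],"delta_rot":[0,0,0],"jaw":0.2}
    - {"slide":[0,0,-0.001],"delta_rot":[0,0,0],"jaw":0.2}
    - {"slide":[0,0,-0.001],"delta_rot":[0,0,0],"jaw":0.2}
    - {"slide":[0,0,-0.001],"delta_rot":[0,0,0],"jaw":0.2}
    - {"slide":[0,0,-0.001],"delta_rot":[0,0,0],"jaw":0.2}
    - {"slide":[0.001,0.001,-0.734],"delta_rot":[0,0,0],"jaw":0}
    - {"slide":[0.001,0.001,-0.734],"delta_rot":[0,0,0],"jaw":0}
    - {"slide":[0.001,0.001,-0.734],"delta_rot":[0,0,0],"jaw":0}
    - {"slide":[0.215,0.034,-0.998],"delta_rot":[0.011,0.053,0.045],"jaw":0}
    - {"slide":[0.215,0.034,-0.998],"delta_rot":[0.011,0.053,0.045],"jaw":0}

```text
t: 67.18
tool_pos: [0.5255, -0.2196, 0.3039]
eef_rot: [[-0.238, 0.966, 0.099], [0.925, 0.256, -0.282], [-0.298, 0.025, -0.954]]
wrist_force: [0.1, -0.9, 0.2]
grip_width: 0.092
grip_force: 0.0
```

>>> step_arm:
  targets:
    - {"slide":[0.458,-0.017,-0.401],"delta_rot":[0.019,0.095,0.081],"jaw":0}
    - {"slide":[0.458,-0.017,-0.401],"delta_rot":[0.019,0.095,0.081],"jaw":0}
    - {"slide":[0.458,-0.017,-0.401],"delta_rot":[0.019,0.095,0.081],"jaw":0}

```text
t: 67.55
tool_pos: [0.5002, -0.1415, 0.3386]
eef_rot: [[0.001, 1.0, 0.002], [1.0, -0.001, 0.001], [0.001, 0.002, -1.0]]
wrist_force: [-0.2, -0.7, 0.1]
grip_width: 0.0917
grip_force: 0.0
```

```bash
cat > hp.py <<'E'
from h import *
obs()
ring=np.array([.459,-.078,.003])
for cam in("top","side"):
    p,d=cams.camera(cam); C=cloud(cam,d)
    m=(np.linalg.norm(C[...,:2]-[.553,-.30],axis=-1)<.09)&(C[...,2]>.15)&(C[...,2]<.27)&(d>0); P=C[m]
    n0=np.array([np.sin(np.radians(37))*np.cos(np.radians(113)),np.sin(np.radians(37))*np.sin(np.radians(113)),np.cos(np.radians(37))])
    T=P; o=np.percentile(P@n0,90)
    w=P[np.abs(P@n0-o)<.008]
    for k in range(8):
        c=w.mean(0); n=np.linalg.svd(w-c,full_matrices=False)[2][2]; n*=np.sign(n[2]); w=P[np.abs((P-c)@n)<.003]
    tilt_=np.degrees(np.arccos(n[2])); yaw=np.degrees(np.arctan2(n[1],n[0]))
    # in-plane rectangle
    h=np.array([np.cos(np.radians(yaw)),np.sin(np.radians(yaw)),0]); l=np.cross(n,h); l/=np.linalg.norm(l); f=np.cross(l,n)
    q=np.c_[(w-c)@f,(w-c)@l]; r=cv2.minAreaRect((q*1000).astype(np.float32))
    ctr=c+(r[0][0]*f+r[0][1]*l)/1000
    print(cam,len(w),"tilt",tilt_.round(2),"normal yaw",yaw.round(2),"rect",np.round(r[1],1),round(r[2],2),"top ctr",ctr.round(4))
    a=r[2] if r[1][0]>r[1][1] else r[2]-90
    for s in (a,):
        x=np.cos(np.radians(s))*f+np.sin(np.radians(s))*l; x*=np.sign(x@f); o=ctr-.025*n; hit=o+x*((.003-o[2])/x[2]); print("  x yaw",np.degrees(np.arctan2(x[1],x[0])).round(2),"dip",np.degrees(np.arcsin(-x[2])).round(2),"hits",hit.round(4))
    for r in nets.tip_of("pad_ring",cam)[:2]: print("  ring",round(r["confidence"],2),onplane(cam,r["xy"],.003).round(4))
    for r in nets.tip_of("reader_lens",cam)[:2]: u,v=np.round(r["xy"]).astype(int); print("  lens",round(r["confidence"],2),C[v,u].round(4))
    cv2.imwrite(f"pics/aim_{cam}_{telemetry.get_obs()['t']:.0f}.png",p[:,:,::-1])
E
python3 hp.py; ls pics
```

```text
t 67.55 pos [ 0.5002 -0.1415  0.3386] z [ 0.002  0.001 -1.   ] y [ 1.    -0.001  0.002] j [-29.2  -2.2  90.4   0.1  91.8 -29.1] F [-0.2 -0.7  0.1] w 0.0917 gf 0.0
top 161 tilt 37.91 normal yaw 118.75 rect [40.5 29.2] 6.32 top ctr [ 0.5316 -0.2799  0.1985]
  x yaw 126.74 dip 37.64 hits [ 0.4026 -0.1107  0.003 ]
  ring 0.59 [[ 0.4601 -0.0716  0.003 ]]
  lens 0.44 [ 0.4704 -0.1676  0.5077]
side 716 tilt 36.11 normal yaw 113.8 rect [ 49.7 101.3] 88.65 top ctr [ 0.5461 -0.293   0.2116]
  x yaw 112.13 dip 36.1 hits [ 0.4548 -0.0672  0.003 ]
  ring 0.73 [[ 0.4553 -0.0821  0.003 ]]
  lens 0.85 [ 0.5373 -0.2995  0.214 ]
aim_side_68.png
aim_top_68.png
g.png
head.png
s1.png
s2.png
side0.png
top0.png
```

Run:
```python
from h import *
plan([([.50,.14,.30],down(0),0)])
```

```text
CALL
3 x slide [0.97, -0.001, 0.139] rot [0.0, 0.0, 0.0] jaw 0
CALL
3 x slide [0.896, 0.0, 0.128] rot [0.001, 0.0, 0.0] jaw 0
```

>>> step_arm:
  targets:
    - {"slide":[0.97,-0.001,0.139],"delta_rot":[0,0,0],"jaw":0}
    - {"slide":[0.97,-0.001,0.139],"delta_rot":[0,0,0],"jaw":0}
    - {"slide":[0.97,-0.001,0.139],"delta_rot":[0,0,0],"jaw":0}

```text
t: 68.22
tool_pos: [0.4991, 0.0083, 0.3178]
eef_rot: [[-0.004, 1.0, 0.001], [1.0, 0.004, 0.002], [0.002, 0.001, -1.0]]
wrist_force: [1.3, -0.4, -0.0]
grip_width: 0.0917
grip_force: 0.0
```

>>> step_arm:
  targets:
    - {"slide":[0.896,0,0.128],"delta_rot":[0.001,0,0],"jaw":0}
    - {"slide":[0.896,0,0.128],"delta_rot":[0.001,0,0],"jaw":0}
    - {"slide":[0.896,0,0.128],"delta_rot":[0.001,0,0],"jaw":0}

```text
t: 68.6
tool_pos: [0.4988, 0.143, 0.2986]
eef_rot: [[-0.005, 1.0, -0.003], [1.0, 0.005, 0.001], [0.002, -0.003, -1.0]]
wrist_force: [-0.3, -0.5, 0.4]
grip_width: 0.0919
grip_force: 0.0
```

```bash
python3 hp.py; python3 hp.py; python3 -c "
from h import *
cases()"; ls pics
```

```text
t 68.6 pos [0.4988 0.143  0.2986] z [-0.003  0.001 -1.   ] y [ 1.     0.005 -0.003] j [ 2.6 -1.6 94.2  0.1 87.6  2.3] F [-0.3 -0.5  0.4] w 0.0919 gf 0.0
top 870 tilt 35.9 normal yaw 112.94 rect [49.6 99.6] 89.63 top ctr [ 0.5504 -0.2924  0.2118]
  x yaw 112.48 dip 35.9 hits [ 0.4565 -0.0652  0.003 ]
  ring 0.71 [[ 0.4557 -0.0762  0.003 ]]
  lens 0.97 [ 0.5324 -0.2562  0.1826]
side 711 tilt 35.97 normal yaw 113.55 rect [ 49.4 100.5] 89.07 top ctr [ 0.5465 -0.2938  0.2122]
  x yaw 112.41 dip 35.96 hits [ 0.453  -0.0664  0.003 ]
  ring 0.62 [[0.6973 0.1164 0.003 ]]
  ring 0.56 [[ 0.4588 -0.0813  0.003 ]]
  lens 0.78 [ 0.5355 -0.3011  0.2167]
t 68.9 pos [0.5003 0.1385 0.3   ] z [-0.001  0.001 -1.   ] y [ 1.    -0.002 -0.001] j [ 2.1 -1.7 94.1  0.1 87.7  2.2] F [ 0.2 -0.6  1.1] w 0.0923 gf 0.0
top 839 tilt 36.04 normal yaw 113.98 rect [ 49.9 100.9] 89.04 top ctr [ 0.5503 -0.2922  0.2119]
  x yaw 112.79 dip 36.04 hits [ 0.4558 -0.0665  0.003 ]
  ring 0.88 [[ 0.4572 -0.0752  0.003 ]]
  lens 0.71 [ 0.5297 -0.2609  0.1728]
side 723 tilt 36.0 normal yaw 114.41 rect [ 49.5 102.3] 88.04 top ctr [ 0.5467 -0.2939  0.2122]
  x yaw 111.99 dip 35.97 hits [ 0.4553 -0.0658  0.003 ]
  ring 0.71 [[ 0.4601 -0.068   0.003 ]]
  ring 0.62 [[ 0.4583 -0.0882  0.003 ]]
  lens 0.81 [ 0.5321 -0.3004  0.2158]
  lens 0.16 [ 0.6767 -0.0104  0.0629]
top 0.79 [512.8   9.1] [97.6 50.3] -89.8 z 0.03 BLUE
top 0.78 [408.8   7.8] [98.7 47.8] -89.8 z 0.03 BLUE
top 0.7 [ 408.1 -156.5] [100.3  50.1] -89.8 z 0.03 BLUE
top 0.65 [ 512.1 -150.8] [100.   51.8] 89.9 z 0.031 BLUE
side 0.91 [ 404.5 -159. ] [100.5  52.6] 89.9 z 0.03 BLUE
side 0.88 [ 508.9 -152.8] [102.   50.8] -89.7 z 0.03 BLUE
side 0.6 [ 432.2 -336.7] [125.3  29.9] 82.7 z 0.02 grey
side 0.58 [404.9   6.6] [102.9  52. ] 89.7 z 0.03 BLUE
side 0.57 [509.5   6.9] [103.   50.3] -89.5 z 0.03 BLUE
aim_side_68.png
aim_side_69.png
aim_top_68.png
aim_top_69.png
g.png
head.png
s1.png
s2.png
side0.png
top0.png
```

Run:
```python
from h import *
for cam in("top","side"):
    p,d=cams.camera(cam); g=cv2.cvtColor(p,cv2.COLOR_RGB2GRAY).astype(np.float32)
    m=cams.camera_model(cam); xs,ys=np.meshgrid(np.arange(.40,.52,.0005),np.arange(-.14,-.02,.0005),indexing="ij")
    X=np.stack([xs,ys,np.full_like(xs,.003)],-1)@m["R"].T+m["t"]; uv=X@m["mtx"].T; uv=(uv[...,:2]/uv[...,2:]).astype(np.float32)
    I=cv2.remap(g,uv[...,0],uv[...,1],cv2.INTER_LINEAR); B=cv2.GaussianBlur(I,(0,0),20); D=np.clip(B-I,0,None)
    best=max(((sum(D[int(round(cx+70*r*np.cos(t))),int(round(cy+70*r*np.sin(t)))] for t in np.linspace(0,6.28,90) for r in (.9,.93,.96,.99)),cx,cy) for cx in range(85,156,2) for cy in range(85,156,2)))
    print(cam,best[0],.40+best[1]*.0005,-.14+best[2]*.0005)
    # pad edges via region
    for r in nets.tip_of("scan_pad",cam)[:1]: print(onplane(cam,r["xy"],0))
```

```text
top 6183.4155 0.4595 -0.07650000000000001
[[ 0.45827838 -0.07876976  0.        ]]
side 8291.074 0.4555 -0.07750000000000001
[[ 0.44974587 -0.07781635  0.        ]]
```

View pics/aim_top_69.png

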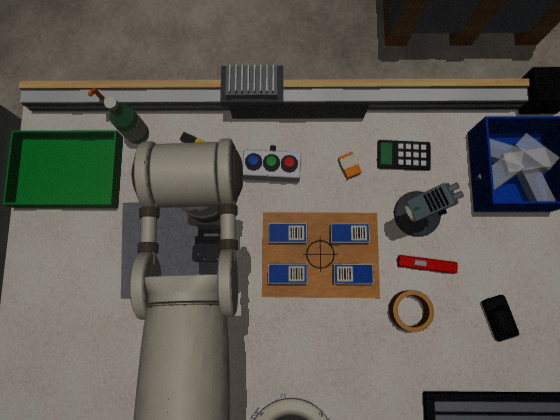

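The top picture shows four blue-label cases around the ring at (320,254). The head, at (435,202), points toward the ring but about 1.2° too high. I'll regrip it and dip it slightly.

```bash
sed -i 's/AX=np.array.*/AX=np.array([.564,-.3285,.16])/' h.py
python3 - <<'E'
from h import *
p,R=head(112.8,36,-10)
plan([([.50,-.14,.33],down(0),0),(p-.11*R[:,2],R,0),(p,R,0,2),(p,R,1,6),(*head(112.8,37,-10),1,1),(*head(112.8,37.8,-10),1,2)])
p,R=head(112.8,37.8,-10)
plan([(p,R,.2,3),(p-.11*R[:,2],R,0),([.50,-.14,.33],down(0),0),([.52,.10,.28],down(0),0)])
E
```

```text
CALL
3 x slide [-0.971, 0.0, -0.104] rot [0.0, 0.0, 0.0] jaw 0
CALL
3 x slide [-0.895, 0.001, -0.096] rot [0.0, 0.0, 0.0] jaw 0
2 x slide [-0.995, 0.031, -0.059] rot [-0.004, -0.017, -0.015] jaw 0
CALL
4 x slide [-0.729, 0.182, 0.312] rot [-0.025, -0.126, -0.11] jaw 0
5 x slide [-0.995, 0.286, 0.987] rot [-0.025, -0.126, -0.11] jaw 0
8 x slide [-0.995, 0.286, 0.987] rot [-0.025, -0.126, -0.11] jaw 1
3 x slide [-0.992, 0.285, 0.99] rot [-0.026, -0.131, -0.11] jaw 1
CALL
4 x slide [0.003, 0.0, 0.0] rot [0.0, -0.005, 0.0] jaw 1
CALL
5 x slide [0.0, 0.0, 0.0] rot [0.0, 0.0, 0.0] jaw 0.2
3 x slide [-0.001, 0.0, -0.733] rot [0.0, 0.0, 0.0] jaw 0
2 x slide [0.224, 0.036, -0.991] rot [0.012, 0.058, 0.047] jaw 0
CALL
3 x slide [0.44, -0.016, -0.348] rot [0.019, 0.095, 0.077] jaw 0
2 x slide [0.998, 0.17, -0.392] rot [0.019, 0.095, 0.077] jaw 0
CALL
3 x slide [0.983, 0.083, 0.204] rot [0.0, 0.0, 0.0] jaw 0
CALL
2 x slide [0.041, 0.004, 0.009] rot [0.0, 0.0, 0.0] jaw 0
```

>>> step_arm:
  targets:
    - {"slide":[-0.971,0,-0.104],"delta_rot":[0,0,0],"jaw":0}
    - {"slide":[-0.971,0,-0.104],"delta_rot":[0,0,0],"jaw":0}
    - {"slide":[-0.971,0,-0.104],"delta_rot":[0,0,0],"jaw":0}

```text
t: 69.97
tool_pos: [0.4999, -0.0085, 0.3156]
eef_rot: [[0.003, 1.0, -0.001], [1.0, -0.003, 0.001], [0.001, -0.001, -1.0]]
wrist_force: [-0.4, 0.1, -0.0]
grip_width: 0.0919
grip_force: 0.0
```

>>> step_arm:
  targets:
    - {"slide":[-0.895,0.001,-0.096],"delta_rot":[0,0,0],"jaw":0}
    - {"slide":[-0.895,0.001,-0.096],"delta_rot":[0,0,0],"jaw":0}
    - {"slide":[-0.895,0.001,-0.096],"delta_rot":[0,0,0],"jaw":0}
    - {"slide":[-0.995,0.031,-0.059],"delta_rot":[-0.004,-0.017,-0.015],"jaw":0}
    - {"slide":[-0.995,0.031,-0.059],"delta_rot":[-0.004,-0.017,-0.015],"jaw":0}

```text
t: 70.6
tool_pos: [0.5043, -0.154, 0.3231]
eef_rot: [[-0.047, 0.999, 0.011], [0.998, 0.047, -0.05], [-0.051, 0.009, -0.999]]
wrist_force: [-0.6, 0.2, -0.7]
grip_width: 0.0916
grip_force: 0.0
```

>>> step_arm:
  targets:
    - {"slide":[-0.729,0.182,0.312],"delta_rot":[-0.025,-0.126,-0.11],"jaw":0}
    - {"slide":[-0.729,0.182,0.312],"delta_rot":[-0.025,-0.126,-0.11],"jaw":0}
    - {"slide":[-0.729,0.182,0.312],"delta_rot":[-0.025,-0.126,-0.11],"jaw":0}
    - {"slide":[-0.729,0.182,0.312],"delta_rot":[-0.025,-0.126,-0.11],"jaw":0}
    - {"slide":[-0.995,0.286,0.987],"delta_rot":[-0.025,-0.126,-0.11],"jaw":0}
    - {"slide":[-0.995,0.286,0.987],"delta_rot":[-0.025,-0.126,-0.11],"jaw":0}
    - {"slide":[-0.995,0.286,0.987],"delta_rot":[-0.025,-0.126,-0.11],"jaw":0}
    - {"slide":[-0.995,0.286,0.987],"delta_rot":[-0.025,-0.126,-0.11],"jaw":0}
    - {"slide":[-0.995,0.286,0.987],"delta_rot":[-0.025,-0.126,-0.11],"jaw":1}
    - {"slide":[-0.995,0.286,0.987],"delta_rot":[-0.025,-0.126,-0.11],"jaw":1}
    - {"slide":[-0.995,0.286,0.987],"delta_rot":[-0.025,-0.126,-0.11],"jaw":1}
    - {"slide":[-0.995,0.286,0.987],"delta_rot":[-0.025,-0.126,-0.11],"jaw":1}
    - {"slide":[-0.995,0.286,0.987],"delta_rot":[-0.025,-0.126,-0.11],"jaw":1}
    - {"slide":[-0.995,0.286,0.987],"delta_rot":[-0.025,-0.126,-0.11],"jaw":1}
    - {"slide":[-0.995,0.286,0.987],"delta_rot":[-0.025,-0.126,-0.11],"jaw":1}
    - {"slide":[-0.995,0.286,0.987],"delta_rot":[-0.025,-0.126,-0.11],"jaw":1}
    - {"slide":[-0.992,0.285,0.99],"delta_rot":[-0.026,-0.131,-0.11],"jaw":1}
    - {"slide":[-0.992,0.285,0.99],"delta_rot":[-0.026,-0.131,-0.11],"jaw":1}
    - {"slide":[-0.992,0.285,0.99],"delta_rot":[-0.026,-0.131,-0.11],"jaw":1}

```text
t: 72.97
tool_pos: [0.5558, -0.3092, 0.1838]
eef_rot: [[-0.347, 0.921, 0.175], [0.821, 0.389, -0.417], [-0.453, -0.001, -0.892]]
wrist_force: [-4.9, 2.0, 5.1]
grip_width: 0.05
grip_force: 30.0
```

>>> step_arm:
  targets:
    - {"slide":[0.003,0,0],"delta_rot":[0,-0.005,0],"jaw":1}
    - {"slide":[0.003,0,0],"delta_rot":[0,-0.005,0],"jaw":1}
    - {"slide":[0.003,0,0],"delta_rot":[0,-0.005,0],"jaw":1}
    - {"slide":[0.003,0,0],"delta_rot":[0,-0.005,0],"jaw":1}

```text
t: 73.47
tool_pos: [0.5556, -0.3088, 0.1834]
eef_rot: [[-0.344, 0.921, 0.181], [0.815, 0.389, -0.43], [-0.466, -0.001, -0.885]]
wrist_force: [-4.4, 1.6, 4.9]
grip_width: 0.0497
grip_force: 30.0
```

>>> step_arm:
  targets:
    - {"slide":[0,0,0],"delta_rot":[0,0,0],"jaw":0.2}
    - {"slide":[0,0,0],"delta_rot":[0,0,0],"jaw":0.2}
    - {"slide":[0,0,0],"delta_rot":[0,0,0],"jaw":0.2}
    - {"slide":[0,0,0],"delta_rot":[0,0,0],"jaw":0.2}
    - {"slide":[0,0,0],"delta_rot":[0,0,0],"jaw":0.2}
    - {"slide":[-0.001,0,-0.733],"delta_rot":[0,0,0],"jaw":0}
    - {"slide":[-0.001,0,-0.733],"delta_rot":[0,0,0],"jaw":0}
    - {"slide":[-0.001,0,-0.733],"delta_rot":[0,0,0],"jaw":0}
    - {"slide":[0.224,0.036,-0.991],"delta_rot":[0.012,0.058,0.047],"jaw":0}
    - {"slide":[0.224,0.036,-0.991],"delta_rot":[0.012,0.058,0.047],"jaw":0}

```text
t: 74.72
tool_pos: [0.5231, -0.2148, 0.3005]
eef_rot: [[-0.229, 0.969, 0.095], [0.927, 0.246, -0.282], [-0.296, 0.023, -0.955]]
wrist_force: [-0.2, -0.6, 0.6]
grip_width: 0.0918
grip_force: 0.0
```

>>> step_arm:
  targets:
    - {"slide":[0.44,-0.016,-0.348],"delta_rot":[0.019,0.095,0.077],"jaw":0}
    - {"slide":[0.44,-0.016,-0.348],"delta_rot":[0.019,0.095,0.077],"jaw":0}
    - {"slide":[0.44,-0.016,-0.348],"delta_rot":[0.019,0.095,0.077],"jaw":0}
    - {"slide":[0.998,0.17,-0.392],"delta_rot":[0.019,0.095,0.077],"jaw":0}
    - {"slide":[0.998,0.17,-0.392],"delta_rot":[0.019,0.095,0.077],"jaw":0}

```text
t: 75.35
tool_pos: [0.5066, -0.0528, 0.3085]
eef_rot: [[-0.004, 1.0, -0.004], [1.0, 0.004, 0.0], [0.0, -0.004, -1.0]]
wrist_force: [1.0, -0.2, 0.2]
grip_width: 0.0922
grip_force: 0.0
```

>>> step_arm:
  targets:
    - {"slide":[0.983,0.083,0.204],"delta_rot":[0,0,0],"jaw":0}
    - {"slide":[0.983,0.083,0.204],"delta_rot":[0,0,0],"jaw":0}
    - {"slide":[0.983,0.083,0.204],"delta_rot":[0,0,0],"jaw":0}

```text
t: 75.72
tool_pos: [0.5185, 0.0957, 0.2778]
eef_rot: [[-0.006, 1.0, -0.004], [1.0, 0.006, -0.001], [-0.001, -0.004, -1.0]]
wrist_force: [0.1, -0.3, 0.3]
grip_width: 0.0917
grip_force: 0.0
```

>>> step_arm:
  targets:
    - {"slide":[0.041,0.004,0.009],"delta_rot":[0,0,0],"jaw":0}
    - {"slide":[0.041,0.004,0.009],"delta_rot":[0,0,0],"jaw":0}

```text
t: 75.97
tool_pos: [0.5199, 0.0991, 0.2788]
eef_rot: [[-0.002, 1.0, -0.002], [1.0, 0.002, -0.0], [-0.0, -0.002, -1.0]]
wrist_force: [-0.7, -0.0, -0.1]
grip_width: 0.0918
grip_force: 0.0
```

```bash
python3 hp.py; python3 hp.py
python3 - <<'E'
from h import *
for cam in("top","side"):
    p,d=cams.camera(cam); C=cloud(cam,d); h=cv2.cvtColor(p,cv2.COLOR_RGB2HSV)
    m=(np.abs(C[...,0]-.69)<.04)&(np.abs(C[...,1]-.045)<.05)&(C[...,2]>.055)&(h[...,0]>45)&(h[...,0]<80)&(h[...,1]>90)&(d>0)
    print(cam,m.sum(),C[m].mean(0).round(4),np.percentile(C[m][:,2],95), C[m].min(0).round(3),C[m].max(0).round(3))
E
```

```text
t 75.97 pos [0.5199 0.0991 0.2788] z [-0.002 -0.    -1.   ] y [ 1.     0.002 -0.002] j [-2.3  0.4 94.3 -0.  85.4 -2.4] F [-0.7 -0.  -0.1] w 0.0918 gf 0.0
top 878 tilt 38.1 normal yaw 112.74 rect [101.1  49.7] 0.59 top ctr [ 0.55   -0.2908  0.2105]
  x yaw 113.49 dip 38.1 hits [ 0.4605 -0.0853  0.003 ]
  ring 0.71 [[ 0.4513 -0.0756  0.003 ]]
  lens 0.82 [ 0.5262 -0.2611  0.1797]
  lens 0.61 [ 0.5266 -0.2692  0.1902]
side 653 tilt 38.05 normal yaw 114.05 rect [ 49.9 101.3] 88.94 top ctr [ 0.5458 -0.2924  0.211 ]
  x yaw 112.7 dip 38.05 hits [ 0.4592 -0.0845  0.003 ]
  ring 0.85 [[ 0.4552 -0.0786  0.003 ]]
  lens 0.59 [ 0.5337 -0.3031  0.2171]
  lens 0.44 [ 0.4535 -0.0754  0.005 ]
t 76.28 pos [0.5202 0.0991 0.28  ] z [-0.001  0.001 -1.   ] y [ 1.     0.    -0.001] j [-2.3  0.4 94.3  0.1 85.4 -2.4] F [-0.2 -0.3  0.7] w 0.092 gf 0.0
top 842 tilt 37.85 normal yaw 113.05 rect [ 49.5 100.1] 89.62 top ctr [ 0.5497 -0.2908  0.2105]
  x yaw 112.57 dip 37.85 hits [ 0.463  -0.0818  0.003 ]
  ring 0.61 [[ 0.4601 -0.0783  0.003 ]]
  ring 0.29 [[ 0.4338 -0.3484  0.003 ]]
  lens 0.57 [ 0.5117 -0.1517  0.0281]
side 662 tilt 37.96 normal yaw 113.97 rect [49.7 99.4] 89.02 top ctr [ 0.5457 -0.2922  0.2108]
  x yaw 112.73 dip 37.96 hits [ 0.4588 -0.0839  0.003 ]
  ring 0.81 [[ 0.4538 -0.0797  0.003 ]]
  lens 0.76 [ 0.5304 -0.3011  0.2138]
top 28 [0.6902 0.042  0.0726] 0.07615588458752337 [0.679 0.037 0.065] [0.705 0.045 0.077]
side 108 [0.6861 0.0456 0.0701] 0.07466431332913662 [0.672 0.034 0.057] [0.702 0.075 0.077]
```

The aim is now within about 1°, and all four cases are ready. Next I close the fingers and press the green button.

Run:
```python
from h import *
cases()
b=[.6865,.0455]
plan([(b+[.16],down(0),1,2),(b+[.092],down(0),1,1),(b+[.0785],down(0),1,3)])
```

```text
top 0.93 [511.9   9.1] [97.7 51.9] 89.8 z 0.03 BLUE
top 0.92 [408.8   7.8] [98.5 47.8] -89.9 z 0.031 BLUE
top 0.77 [ 408.1 -156.4] [100.3  50.1] -89.9 z 0.03 BLUE
top 0.75 [ 565.1 -330.2] [60.1 49.1] -70.9 z 0.23 grey
top 0.59 [ 512.2 -151.1] [100.1  51.8] -89.8 z 0.03 BLUE
side 0.87 [ 509.2 -152.8] [101.1  50.8] -89.4 z 0.03 BLUE
side 0.77 [509.4   7.8] [102.7  50.2] -89.4 z 0.03 BLUE
side 0.7 [ 404.7 -158.7] [101.7  52.3] 89.7 z 0.03 BLUE
side 0.69 [ 455.4 -112. ] [371.9 220.4] 89.3 z 0.006 grey
side 0.57 [405.1   5.7] [102.8  52.1] 89.8 z 0.03 BLUE
CALL
4 x slide [-0.328, 0.999, 0.719] rot [0.0, 0.0, 0.0] jaw 1
CALL
4 x slide [-0.037, 0.111, 0.079] rot [0.0, 0.0, 0.0] jaw 1
3 x slide [-0.037, 0.112, 0.533] rot [0.0, 0.0, 0.0] jaw 1
5 x slide [-0.037, 0.112, 0.623] rot [0.0, 0.0, 0.0] jaw 1
```

>>> step_arm:
  targets:
    - {"slide":[-0.328,0.999,0.719],"delta_rot":[0,0,0],"jaw":1}
    - {"slide":[-0.328,0.999,0.719],"delta_rot":[0,0,0],"jaw":1}
    - {"slide":[-0.328,0.999,0.719],"delta_rot":[0,0,0],"jaw":1}
    - {"slide":[-0.328,0.999,0.719],"delta_rot":[0,0,0],"jaw":1}

```text
t: 77.38
tool_pos: [0.6685, 0.05, 0.1641]
eef_rot: [[0.0, 1.0, -0.012], [1.0, -0.0, 0.002], [0.002, -0.012, -1.0]]
wrist_force: [-0.8, 0.3, 0.7]
grip_width: 0.054
grip_force: 0.0
```

>>> step_arm:
  targets:
    - {"slide":[-0.037,0.111,0.079],"delta_rot":[0,0,0],"jaw":1}
    - {"slide":[-0.037,0.111,0.079],"delta_rot":[0,0,0],"jaw":1}
    - {"slide":[-0.037,0.111,0.079],"delta_rot":[0,0,0],"jaw":1}
    - {"slide":[-0.037,0.111,0.079],"delta_rot":[0,0,0],"jaw":1}
    - {"slide":[-0.037,0.111,0.079],"delta_rot":[0,0,0],"jaw":1}
    - {"slide":[-0.037,0.111,0.079],"delta_rot":[0,0,0],"jaw":1}
    - {"slide":[-0.037,0.112,0.533],"delta_rot":[0,0,0],"jaw":1}
    - {"slide":[-0.037,0.112,0.533],"delta_rot":[0,0,0],"jaw":1}
    - {"slide":[-0.037,0.112,0.533],"delta_rot":[0,0,0],"jaw":1}
    - {"slide":[-0.037,0.112,0.623],"delta_rot":[0,0,0],"jaw":1}
    - {"slide":[-0.037,0.112,0.623],"delta_rot":[0,0,0],"jaw":1}
    - {"slide":[-0.037,0.112,0.623],"delta_rot":[0,0,0],"jaw":1}
    - {"slide":[-0.037,0.112,0.623],"delta_rot":[0,0,0],"jaw":1}
    - {"slide":[-0.037,0.112,0.623],"delta_rot":[0,0,0],"jaw":1}

```text
t: 79.12
tool_pos: [0.687, 0.0457, 0.0788]
eef_rot: [[-0.002, 1.0, 0.0], [1.0, 0.002, 0.001], [0.001, 0.0, -1.0]]
wrist_force: [1.5, -0.9, 2.3]
grip_width: 0.0006
grip_force: 1.1
```

Run:
```python
from h import *
obs()
a=cams.camera("side")[0][150:300,280:400]; b=cams.camera("top")[0][100:250,220:340]
cv2.imwrite("pics/b.png",cv2.resize(np.hstack([a,b])[:,:,::-1],(800,500),interpolation=cv2.INTER_CUBIC))
```

```text
t 79.12 pos [0.687  0.0457 0.0788] z [ 0.     0.001 -1.   ] y [1.    0.002 0.   ] j [-6.3 32.9 77.9  0.1 69.2 -6.4] F [ 1.5 -0.9  2.3] w 0.0006 gf 1.1
```

View pics/b.png

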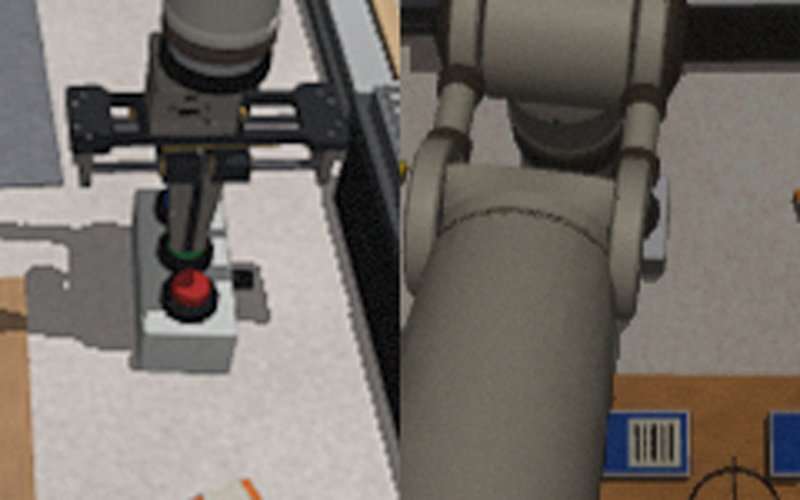

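The side crop shows the closed tips on the green button at (188,250), clear of red and blue. I'll press deeper and then lift.

>>> step_arm:
  targets:
    - {"slide":[0,0,0.013],"delta_rot":[0,0,0],"jaw":1}
    - {"slide":[0,0,0.013],"delta_rot":[0,0,0],"jaw":1}
    - {"slide":[0,0,0.024],"delta_rot":[0,0,0],"jaw":1}
    - {"slide":[0,0,0.024],"delta_rot":[0,0,0],"jaw":1}
    - {"slide":[0,0,0.024],"delta_rot":[0,0,0],"jaw":1}
    - {"slide":[0,0,0.024],"delta_rot":[0,0,0],"jaw":1}

```text
t: 79.97
tool_pos: [0.6868, 0.0457, 0.0748]
eef_rot: [[-0.002, 1.0, -0.001], [1.0, 0.002, 0.001], [0.001, -0.001, -1.0]]
wrist_force: [4.4, -0.9, 4.9]
grip_width: 0.0001
grip_force: 2.3
```

>>> step_arm:
  targets:
    - {"slide":[0,0,0.012],"delta_rot":[0,0,0],"jaw":1}
    - {"slide":[0,0,0.012],"delta_rot":[0,0,0],"jaw":1}
    - {"slide":[0,0,0.012],"delta_rot":[0,0,0],"jaw":1}

```text
t: 80.35
tool_pos: [0.6868, 0.0457, 0.0743]
eef_rot: [[-0.002, 1.0, -0.001], [1.0, 0.002, 0.001], [0.001, -0.001, -1.0]]
wrist_force: [0.3, -0.5, 11.1]
grip_width: 0.0003
grip_force: 5.5
```

Bottomed out: the force jumped to 11 N with almost no further travel. I'll lift off and check the final state.

>>> step_arm:
  targets:
    - {"slide":[0,0,-0.4],"delta_rot":[0,0,0],"jaw":1}
    - {"slide":[0,0,-0.8],"delta_rot":[0,0,0],"jaw":1}
    - {"slide":[0,0,-0.8],"delta_rot":[0,0,0],"jaw":1}
    - {"slide":[0.7,-0.5,-0.95],"delta_rot":[0,0,0],"jaw":1}
    - {"slide":[0.7,-0.5,-0.95],"delta_rot":[0,0,0],"jaw":1}
    - {"slide":[0.7,-0.5,-0.95],"delta_rot":[0,0,0],"jaw":1}
    - {"slide":[0.7,-0.5,-0.95],"delta_rot":[0,0,0],"jaw":1}

```text
t: 81.22
tool_pos: [0.6102, 0.1505, 0.2135]
eef_rot: [[-0.003, 1.0, -0.005], [1.0, 0.003, 0.001], [0.001, -0.005, -1.0]]
wrist_force: [-0.5, -0.1, 0.3]
grip_width: 0.0007
grip_force: 0.0
```

```bash
python3 hp.py; python3 -c "
from h import *
cases()"; ls pics
```

```text
t 81.22 pos [0.6102 0.1505 0.2135] z [-0.005  0.001 -1.   ] y [ 1.     0.003 -0.005] j [ 2.8 17.5 82.6  0.1 80.2  2.7] F [-0.5 -0.1  0.3] w 0.0007 gf 0.0
top 845 tilt 38.02 normal yaw 113.34 rect [ 49.8 100.6] 89.42 top ctr [ 0.5499 -0.2907  0.2104]
  x yaw 112.6 dip 38.01 hits [ 0.4637 -0.0832  0.003 ]
  ring 0.82 [[ 0.464  -0.0776  0.003 ]]
  ring 0.62 [[0.685  0.0459 0.003 ]]
  lens 0.8 [ 0.5305 -0.2566  0.1807]
side 661 tilt 38.04 normal yaw 114.42 rect [ 49.4 100.1] 89.29 top ctr [ 0.5457 -0.2921  0.2107]
  x yaw 113.51 dip 38.03 hits [ 0.4562 -0.0857  0.003 ]
  ring 0.75 [[ 0.4569 -0.0792  0.003 ]]
  lens 0.56 [ 0.5319 -0.3081  0.2191]
top 0.86 [ 512.2 -151.1] [99.9 51.9] -89.1 z 0.03 BLUE
top 0.78 [ 408.1 -156.6] [100.3  50.2] -90.0 z 0.03 BLUE
top 0.56 [408.8   7.8] [98.7 47.8] -89.8 z 0.03 BLUE
top 0.31 [478.3 322. ] [250.3 243.3] 3.9 z 0.006 grey
side 0.79 [509.3   7.4] [104.4  50. ] -89.3 z 0.03 BLUE
side 0.72 [ 404.6 -158.2] [101.5  52.1] 89.5 z 0.03 BLUE
side 0.62 [ 506.9 -188.6] [173.5  50.7] 88.7 z 0.03 BLUE
side 0.61 [404.8   6.2] [102.2  52. ] -90.0 z 0.03 BLUE
aim_side_68.png
aim_side_69.png
aim_side_76.png
aim_side_77.png
aim_side_82.png
aim_top_68.png
aim_top_69.png
aim_top_76.png
aim_top_81.png
b.png
g.png
head.png
s1.png
s2.png
side0.png
top0.png
```

```bash
python3 -c "
from bench import ticket
print(ticket.close_job())"
```

```text
the job is handed in; nothing more can be done
None
```

The job is handed in: all four cases lie flat and label up on the kraft pad, the reader points at the ring to within about 1° (roughly 8 mm at the pad), and only the green button was pressed, last, until it bottomed out.

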